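# Unload the tile clamp onto the ware board

## Task

Unload the flat-drying clamp: raise the small lever on its head fully, lift the clamp bar fully open, then slide each clay tile out forwards from under the rear lip and lay it flat on the dark ware board, side by side, across the board's width and wholly on it. When all the tiles are on the board, lower the bar fully, and after that press the lever fully down again to lock it. Leave the other things on the table where they are.

Things in the scene. Friction and masses are not known exactly. Their poses are not given: they have to be found in the camera images.
- clamp: Fixed tile clamp, grey base 230 (x) by 360 (y) by 12 mm thick. Origin: centre of its underside; x to its rear (away from the robot at yaw 0), y to its left (lever side), z up. Three bays at y = -125, -30, +65 mm, each a rib along x, 30 mm wide, its top 20 mm above the table, on which a tile lies. It stands on the robot's left or right, the ware board on the other side.
- lip (a point): Front edge, middle, underside of the fixed lip over the tiles' rear ends: x = 18, y = -30, z = 34 mm in the clamp's frame. The lip is 8 mm thick and reaches back to the rear stop at x = 34 mm, which the tiles nearly touch. A tile must slide towards -x, out from under the lip, before it can be lifted.
- bar_hinge (a point): Point on the clamp bar's hinge axis (parallel to the clamp's y): x = 75, y = -20, z = 50 mm in the clamp's frame.
- clamp_bar (a joint): Angle of the clamp bar, rad: 0 closed, flat across the tiles; 1.4 fully open, its front swung up and back. Stiff: stays where it is left (about 7 N at the grip). Steel flat 24 mm wide, 298 mm long along y, at x = -5 mm in the clamp's frame, top 38.5 mm above the table when closed, on two end arms. Open, it is up to 140 mm high and behind x = +15 mm.
- bar_grip (a point): Middle of the bar's grip, a black block 20 by 20 mm, 36 mm high, standing on the bar: pinch it from above along the clamp's y; it may turn between the fingers. Closed: at x = -5, y = -30, z = 60 mm in the clamp's frame, 21 mm above the bar's top face. Moves with the bar.
- lever_hinge (a point): Point on the lever's pivot axis (parallel to the clamp's x), on a steel head 56 mm high: x = -5, y = 165, z = 52 mm in the clamp's frame.
- lever (a joint): Angle of the lock lever on the head, rad: 0 down, lying along the bar, its rubber foot over the bar's left end so that the bar cannot open; 1.5 fully raised, upright (top 140 mm above the table), swung up and outward to the clamp's +y. Stiff: stays where it is left (about 1.5 N at the tab). Beyond about 1.2 the bar can pass.
- lever_grip (a point): Middle of the black tab at the lever's tip, 16 mm wide (x), 12 mm thick, 32 mm long: pinch it from above along the clamp's x; it may turn between the fingers. Lever down: at x = -5, y = 90, z = 68 mm in the clamp's frame. Moves with the lever.
- tile0: Flat fired-clay tile, 130 (x) by 50 (y) by 10 mm, 140 g, with pale stripes on top. Origin: its centre (5 mm above its underside); x along its length, z up at the start; either face may lie up. At the start in one of the three bays, under the bar, its rear end under the lip, centre at about x = -38 mm in the clamp's frame. Two or three of the three tiles are there.
- tile1: Flat fired-clay tile, 130 (x) by 50 (y) by 10 mm, 140 g, with pale stripes on top. Origin: its centre (5 mm above its underside); x along its length, z up at the start; either face may lie up. At the start in one of the three bays, under the bar, its rear end under the lip, centre at about x = -38 mm in the clamp's frame. Two or three of the three tiles are there.
- tile2: Flat fired-clay tile, 130 (x) by 50 (y) by 10 mm, 140 g, with pale stripes on top. Origin: its centre (5 mm above its underside); x along its length, z up at the start; either face may lie up. At the start in one of the three bays, under the bar, its rear end under the lip, centre at about x = -38 mm in the clamp's frame. Two or three of the three tiles are there.
- ware_board: Dark wooden ware board, loose, 200 (x) by 330 (y) by 15 mm thick, 0.7 kg. Origin: centre of its underside; z up. Tiles are laid with their length along its x (the 200 mm side), beside one another along its y; tiles about 100 mm apart leave room for the fingers.
- mug: Blue mug, 80 mm wide, 90 mm high, origin under its centre; leave alone.
- bowl: Orange bowl, 120 mm wide, 45 mm high, origin under its centre; leave alone.
- jar: Jar, 80 mm wide, 90 mm high, origin under its centre; leave alone.
- glaze_bottle: Glaze bottle, 68 mm wide, 160 mm high, origin under its centre; leave alone.
- clay_disc: Grey clay disc, 100 mm wide, 12 mm high, origin under its centre; leave alone.
- rib: Wooden spatula, 200 mm long, lying flat, origin near its middle; leave alone.
- kiln_prop: Pale kiln prop, 50 by 50 by 70 mm high, origin under its centre; leave alone.
Mind the look-alikes: they are no part of the job. Leave any green look-alike of the tile1 alone. Leave any blue look-alike of the tile2 alone.

How it is judged:
By the outcome, as a careful person would: the job done as asked, in the order asked, and still so for the second after the job is handed in, with the robot touching nothing.
Of tile0, tile1, tile2 only 2 to 3 are there at a start; the rules pass over those that are not, and their reading is None.
At some moment in a run one of ware_board may be knocked a few centimetres aside while the robot is not near it.
Once in a run the grip may slacken for a moment while it holds something.
It also fails if it takes over 208 s, if anything falls off the work surface, if the arm or the gripper's body presses on something with over 40 N, if the wrist force passes 120 N, or if a joint passes its speed limit or range.

## Robot

A 6-joint arm with a two-finger parallel gripper is mounted at the origin on the work surface. World frame = base frame: x ahead of the robot, y to its left, z up, the work surface at z = 0. Lengths are in m, angles in rad, forces in N, time in s.
With the tool pointing down it reaches from about 0.375 to 0.975 m from the base axis. Payload 3.8 kg.
Tool frame: the origin (TCP) lies at the very end of the fingers, on their centre line; the grasp point (between the pads) lies 19 mm behind it (bot.tcp_to_grasp is the z of the grasp point in the tool frame, in m); z points along the fingers, y is the direction in which the jaws open and shut (so a half turn about z gives the same grasp; the last joint's range is limited). The gripper opens to 85 mm and grips with 20 to 120 N. Pads are 22 mm wide; open, the fingers measure 114 mm over their backs; the gripper's body (76 mm by 85 mm) begins 54 mm behind the grasp point. The pads swing forward as they close: fully open they stand 13 mm farther back than shut.
Start: joints at [-1.147, 0.264, 1.604, -0, 1.274, -0.037], TCP at [0.3, -0.605, 0.231] pointing down, gripper open.
Joint ranges: [-2.63, 2.63], [-0.94, 2.18], [0.31, 2.57], [-1.31, 4.45], [0, 2.66], [-2.55, 2.55]. Speed limits (rad/s): [2.57, 2.57, 3.14, 3.14, 3.14, 3.14].

## Interface

Orientations are given as a rotation vector (axis times angle).
In Python, from workcell import status, vision, job, bot gives the robot as it stands.
- The arm moves only by the tool apply_moves, never from a script. Its argument "deltas" is a list of rows, each a list of 7 numbers: the shift along the tool's x, y, z in m, then the turn, a rotation vector about the tool's x, y, z in rad, then the closure, from 0 (fully open) to 1 (shut). In form: [[x, y, z, rx, ry, rz, jaw], ...]. A call has 1 to 8 rows; each row is the pose to reach, as a shift and turn from the pose commanded when the call began, along the tool's axes at that moment; what a row does not reach only later rows make up. A row lasts 1/12 s, in which the tool goes at most 41.7 mm and 7.16 degrees, less where a joint would pass 70% of its speed; a pose out of reach is approached as far as the arm can. A call with a gripper value outside its range is refused whole. The fingers move at their own pace and stop on an object; "squeeze" is the grip in N (left out, the last holds). Time passes only in rows, so rows that repeat a pose let the fingers close. It gives the time, the measured TCP pose, the force and the opening at its end, in the units of the state.
- status.read_state(): the state, without advancing time (a new reading comes with each control period).
- vision.read_camera(name): name is "side" or "top"; returns the picture (480x640x3 uint8, red, green, blue); there is no depth.
- vision.get_calibration(name): a dict with "fov_y" (degrees; the focal length in pixels is half the picture's height over the tangent of half this angle, whatever the lens; pixels are square), "cx", "cy" (the principal point, pixels), "R" (3x3) and "t" (3): a world point X has camera coordinates R X + t. Camera axes: x right, y down, z forward; pixel columns grow to the right and rows downward; lengths in m; the calibration is good to about 2 mm. A picture is of the moment at which its call begins. get_calibration takes no time and is no camera call.
- job.finish_job(): hands the job in, once; it reports no verdict.
The state is a dict: "time": time; "q": joint angles; "joint_vel": joint speeds; "joint_torque": joint torques, N m; "tool_pos": TCP position; "tcp_rot": TCP orientation; "wrist_force": force on the tool from outside, world axes, zero at the start; "torque": the same for the moment, N m; "width": opening from 0.0 (shut) to 1.0 (fully open).
Only numpy, scipy, OpenCV 4.12 (cv2) and the standard library are available. Lean on these libraries where they do the work, as an engineer would, in place of code of your own. Each camera call takes 0.05 s, during which the arm holds its last target. There are 200 camera calls.

## Working session

There is one attempt and no reset: what is moved stays moved. The work goes in short steps, Python scripts to look and compute and a tool call to move; the robot and the scene stay as the last step left them, time stands still between calls to the robot, and variables do not carry over. Pictures are saved under pics/ and viewed, about 12 in all and at most 16, crops included, and the job is handed in when it is done.

Besides the shell and the picture viewer there is one more tool, called after "Request:" as name(argument=value, ...), one argument or row to a line, values as JSON. apply_moves: Moves the arm, as the interface text tells. Its arguments: {"type":"object","properties":{"deltas":{"type":"array","items":{"type":"array","items":{"type":"number"}}},"squeeze":{"type":"number"}},"required":["deltas"]}

```bash
ls; mkdir -p pics; cat > h.py <<'E'
import numpy as np, cv2
from workcell import status, vision, job, bot
from scipy.spatial.transform import Rotation as Ro
def cal(n):
    c=vision.get_calibration(n); f=240/np.tan(np.radians(c['fov_y']/2)); return f,c['cx'],c['cy'],np.array(c['R']),np.array(c['t'])
def ray(n,u,v,z):
    f,cx,cy,R,t=cal(n); d=R.T@np.array([(u-cx)/f,(v-cy)/f,1]); o=-R.T@t; return o+d*(z-o[2])/d[2]
def proj(n,X):
    f,cx,cy,R,t=cal(n); p=R@np.asarray(X,float)+t; return f*p[0]/p[2]+cx, f*p[1]/p[2]+cy
def shot(n,fn,crop=None,s=1):
    im=vision.read_camera(n); cv2.imwrite('pics/full_'+fn,im[:,:,::-1])
    if crop: a,b,c,d=crop; im=im[b:d,a:c]
    if s!=1: im=cv2.resize(im,None,fx=s,fy=s,interpolation=cv2.INTER_CUBIC)
    cv2.imwrite('pics/'+fn,im[:,:,::-1]); return im
def st():
    s=status.read_state(); print(round(s['time'],2),np.round(s['tool_pos'],4),np.round(s['tcp_rot'],3),'F',np.round(s['wrist_force'],1),'w',round(s['width'],3),'q',np.round(s['q'],2)); return s
def todelta(p,yaw=None):
    "delta in tool frame to world TCP p; yaw: world direction (rad) of tool x-axis with tool down"
    s=status.read_state(); R0=Ro.from_rotvec(s['tcp_rot']); d=R0.inv().apply(np.array(p)-s['tool_pos'])
    r=None
    if yaw is not None:
        x=np.array([np.cos(yaw),np.sin(yaw),0]); z=np.array([0,0,-1.]); R1=Ro.from_matrix(np.c_[x,np.cross(z,x),z]); r=(R0.inv()*R1).as_rotvec()
    print('delta',np.round(d,4), None if r is None else np.round(r,3))
E
python3 - <<'E'
from h import *
s=st(); print(bot.tcp_to_grasp)
for n in('top','side'):
    f,cx,cy,R,t=cal(n); print(n,f,cx,cy,np.round(-R.T@t,3),np.round(R,3).tolist())
    shot(n,n+'0.png')
E
```

```text
pics
0.0 [ 0.2998 -0.6039  0.2299] [-3.056e+00 -7.170e-01  1.000e-03] F [ 0.1  0.4 -0.3] w 1.002 q [-1.15  0.26  1.61 -0.    1.27 -0.04]
-0.0187
top 588.7462145457669 322.50986412014373 235.27703912186837 [ 0.117 -0.015  1.755] [[-0.056, -0.998, -0.004], [-0.974, 0.055, -0.22], [0.22, -0.009, -0.975]]
side 472.25767658992726 316.28105788636526 240.7457702117252 [-0.071  0.61   0.82 ] [[-0.737, -0.676, -0.011], [-0.445, 0.497, -0.745], [0.509, -0.544, -0.667]]
```

View pics/top0.png

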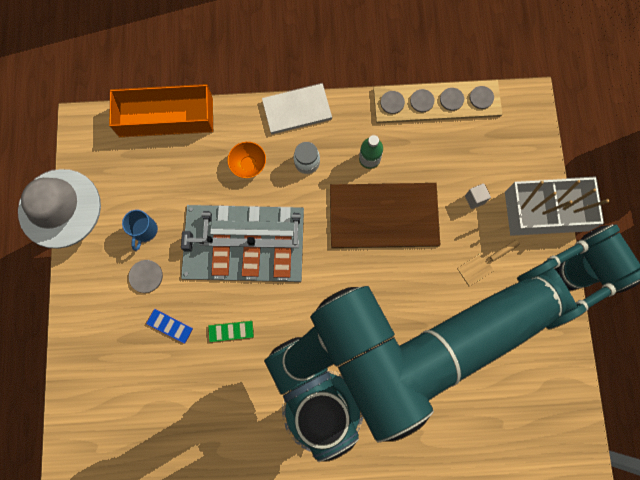

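View pics/side0.png

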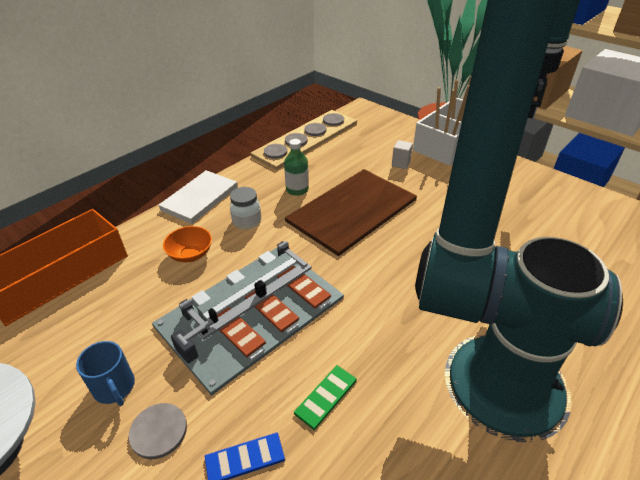

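Top view: clamp at about (243,243) with three tiles; board at (385,215), to its right; blue and green look-alikes sit in front of the clamp. I'll enlarge both views of the clamp.

```bash
python3 - <<'E'
import cv2,numpy as np
a=cv2.imread('pics/top0.png')[195:290,170:315]; b=cv2.imread('pics/side0.png')[230:400,145:350]
a=cv2.resize(a,None,fx=4,fy=4,interpolation=2)[:, :580]; cv2.imwrite('pics/a.png',a)
b=cv2.resize(b,None,fx=3.5,fy=3.5,interpolation=2); cv2.imwrite('pics/b.png',b); print(a.shape,b.shape)
E
```

```text
(380, 580, 3) (595, 718, 3)
```

View pics/a.png

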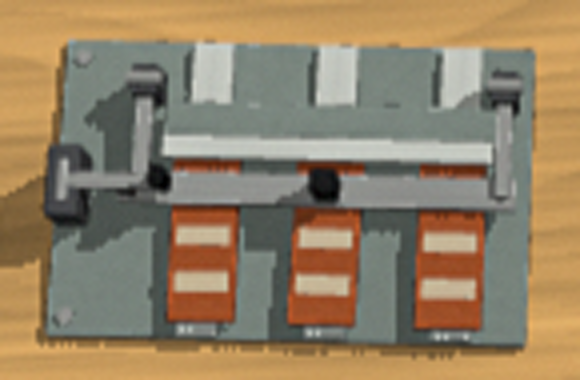

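View pics/b.png

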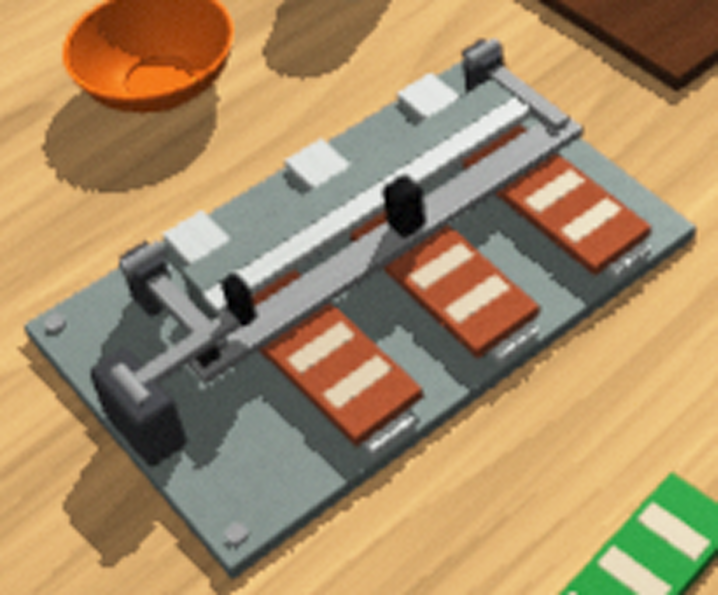

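Base-top corners read in the top crop: (68,42), (535,50), (525,345), (45,338); side crop: (28,330), (232,568), (693,235). Board-top corners in the top view: (331,184), (438,183), (440,247), (331,246); side view: (287,216), (365,172), (417,200), (338,248).

```bash
cat > fit.py <<'E'
from h import *
from scipy.optimize import least_squares
def fit(obs,x0):
    def res(p):
        c,s=np.cos(p[2]),np.sin(p[2]); r=[]
        for n,u,v,X in obs:
            q=proj(n,[p[0]+c*X[0]-s*X[1],p[1]+s*X[0]+c*X[1],X[2]]); r+=[q[0]-u,q[1]-v]
        return r
    o=least_squares(res,x0,loss='soft_l1'); print(np.round(o.x,4),np.round(res(o.x),1)); return o.x
E
python3 - <<'E'
from fit import *
T=lambda u,v:('top',u/4+170-.4,v/4+195-.4); S=lambda u,v:('side',u/3.5+145-.4,v/3.5+230-.4)
a,b=.115,.18
p=fit([T(68,42)+((a,b,.012),),T(535,50)+((a,-b,.012),),T(525,345)+((-a,-b,.012),),T(45,338)+((-a,b,.012),),
 S(28,330)+((a,b,.012),),S(232,568)+((-a,b,.012),),S(693,235)+((-a,-b,.012),)],[.5,.2,0])
c,s=np.cos(p[2]),np.sin(p[2])
W=lambda X:np.array([p[0]+c*X[0]-s*X[1],p[1]+s*X[0]+c*X[1],X[2]])
for nm,X in dict(grip=(-.005,-.03,.078),tab=(-.005,.09,.084)).items(): 
    t=proj('top',W(X));q=proj('side',W(X)); print(nm,np.round(W(X),4),(np.array(t)-[170,195])*4,(np.array(q)-[145,230])*3.5)
for y in (-.125,-.03,.065): print('tile',W((-.038,y,.025)),'front',(np.array(proj('top',W((-.103,y,.03))))-[170,195])*4,(np.array(proj('side',W((-.103,y,.03))))-[145,230])*3.5)
a,b,h=.1,.165,.015
fit([('top',331,184,(a,b,h)),('top',438,183,(a,-b,h)),('top',440,247,(-a,-b,h)),('top',331,246,(-a,b,h)),
('side',287,216,(-a,b,h)) if 0 else ('side',287,216,(a,b,h)),('side',365,172,(a,-b,h)),('side',417,200,(-a,-b,h)),('side',338,248,(-a,b,h))],[.5,-.2,0])
a,b,h=.1,.165,0.
E
```

```text
[ 0.5021  0.2124 -0.0779] [-0.6 -0.4 -0.3 -0.1 -0.   0.6 -0.4 -0.3 -0.9 -1.4  0.5  0.9  2.1 -2.6]
grip [0.4948 0.1829 0.078 ] [318.714236   178.52281372] [402.96807124 181.59037824]
tab [0.5041 0.3025 0.084 ] [152.87865963 173.33402687] [237.05066615 279.75551178]
tile [0.45450377 0.09074385 0.025     ] front [448.52743788 324.45956502] [625.10058046 240.26136694]
tile [0.46189363 0.185456   0.025     ] front [320.24546259 321.72451571] [510.77626455 322.89782405]
tile [0.46928349 0.28016814 0.025     ] front [192.08077366 318.99196702] [384.8937385  413.88884273]
[ 0.5644 -0.2239 -0.0594] [-0.3 -1.  -0.4  0.2  0.2 -0.3 -0.3  0.4 -1.8 -0.2  0.9 -3.7  1.7 -4.2
  0.2  3.6]
```

Request:
apply_moves(
  deltas=[
    [0.195, -0.24, 0, 0, 0, 0, 0.3],
    [0.195, -0.24, 0, 0, 0, 0, 0.3],
    [0.195, -0.24, 0, 0, 0, 0, 0.3],
    [0.195, -0.24, 0, 0, 0, 0, 0.3],
    [0.195, -0.24, 0, 0, 0, 0, 0.3],
    [0.195, -0.24, 0, 0, 0, 0, 0.3],
    [0.195, -0.24, 0, 0, 0, 0, 0.3],
    [0.195, -0.24, 0, 0, 0, 0, 0.3],
  ],
)

```text
time: 0.77
tool_pos: [0.3679, -0.2983, 0.2306]
tcp_rot: [-3.055, -0.72, -0.0]
wrist_force: [0.6, 0.1, -0.3]
width: 0.696
```

Request:
apply_moves(
  deltas=[
    [0.195, -0.24, 0, 0, 0, -0.5, 0.3],
    [0.195, -0.24, 0, 0, 0, -0.5, 0.3],
    [0.195, -0.24, 0, 0, 0, -0.5, 0.3],
    [0.195, -0.24, 0, 0, 0, -0.5, 0.3],
    [0.195, -0.24, 0, 0, 0, -0.5, 0.3],
    [0.195, -0.24, 0, 0, 0, -0.5, 0.3],
    [0.195, -0.24, 0, 0, 0, -0.5, 0.3],
    [0.195, -0.24, 0, 0, 0, -0.5, 0.3],
  ],
)

```text
time: 1.43
tool_pos: [0.436, 0.0029, 0.2311]
tcp_rot: [-2.782, -1.455, -0.002]
wrist_force: [-0.1, -0.4, 0.1]
width: 0.697
```

```bash
cat >> h.py <<'E'
P=[.5021,.2124,-.0779]
def W(x,y,z):
    c,s=np.cos(P[2]),np.sin(P[2]); return np.array([P[0]+c*x-s*y,P[1]+s*x+c*y,z])
YL=P[2]+np.pi/2; YT=P[2]+np.pi
E
python3 - <<'E'
from h import *
st(); todelta(W(-.005,.09,.13),YL)
E
```

```text
1.43 [0.436  0.0029 0.2311] [-2.782e+00 -1.455e+00 -2.000e-03] F [-0.1 -0.4  0.1] w 0.697 q [-0.05 -0.2   2.08  0.    1.26  0.55]
delta [ 0.2847 -0.1149  0.1018] [-0.    -0.002 -0.529]
```

Request:
apply_moves(
  deltas=[
    [0.285, -0.115, 0.06, 0, 0, -0.53, 0.5],
    [0.285, -0.115, 0.06, 0, 0, -0.53, 0.5],
    [0.285, -0.115, 0.06, 0, 0, -0.53, 0.5],
    [0.285, -0.115, 0.06, 0, 0, -0.53, 0.5],
    [0.285, -0.115, 0.06, 0, 0, -0.53, 0.5],
    [0.285, -0.115, 0.06, 0, 0, -0.53, 0.5],
    [0.285, -0.115, 0.06, 0, 0, -0.53, 0.5],
    [0.285, -0.115, 0.102, 0, 0, -0.53, 0.5],
  ],
)

```text
time: 2.1
tool_pos: [0.5093, 0.3018, 0.1432]
tcp_rot: [2.304, 2.132, 0.022]
wrist_force: [1.0, 1.1, 1.1]
width: 0.497
```

Request:
apply_moves(
  deltas=[
    [0, 0, 0.04, 0, 0, 0, 0.5],
    [0, 0, 0.04, 0, 0, 0, 0.5],
    [0, 0, 0.04, 0, 0, 0, 0.5],
    [0, 0, 0.04, 0, 0, 0, 0.5],
  ],
)

```text
time: 2.43
tool_pos: [0.5045, 0.2944, 0.0983]
tcp_rot: [2.309, 2.13, 0.0]
wrist_force: [-0.4, 0.3, 0.7]
width: 0.504
```

```bash
python3 - <<'E'
from h import *
st(); todelta(W(-.005,.09,.053),YL)
a=shot('side','s1.png',(145,230,345,380),4); 
E
```

```text
2.43 [0.5045 0.2944 0.0983] [2.309 2.13  0.   ] F [-0.4  0.3  0.7] w 0.504 q [ 0.49  0.21  1.93 -0.    1.    0.57]
delta [ 0.008  -0.0011  0.0453] [ 0.    -0.    -0.002]
```

View pics/s1.png

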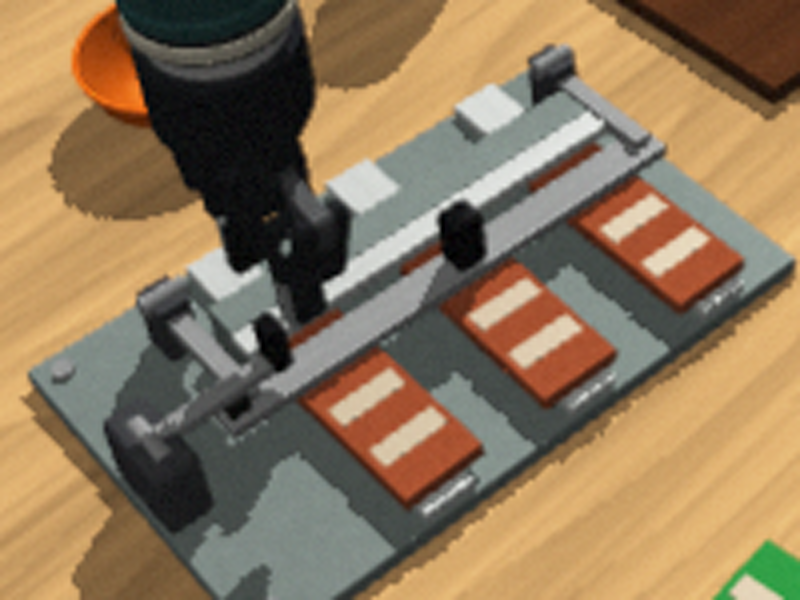

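The tab's top sits at about (268,318), where the model puts it. The fingers straddle it, about 8 mm off along y, so I'll correct that and pinch.

Request:
apply_moves(
  deltas=[
    [0.008, -0.001, 0, 0, 0, 0, 0.5],
    [0.008, -0.001, 0.015, 0, 0, 0, 0.5],
    [0.008, -0.001, 0.03, 0, 0, 0, 0.5],
    [0.008, -0.001, 0.045, 0, 0, 0, 0.5],
    [0.008, -0.001, 0.045, 0, 0, 0, 0.5],
  ],
)

```text
time: 2.9
tool_pos: [0.5033, 0.3023, 0.052]
tcp_rot: [-2.309, -2.13, 0.001]
wrist_force: [-1.4, -0.4, -1.0]
width: 0.496
```

Request:
apply_moves(
  deltas=[
    [0, 0, 0, 0, 0, 0, 1],
    [0, 0, 0, 0, 0, 0, 1],
    [0, 0, 0, 0, 0, 0, 1],
    [0, 0, 0, 0, 0, 0, 1],
    [0, 0, 0, 0, 0, 0, 1],
    [0, 0, 0, 0, 0, 0, 1],
  ],
  squeeze=40,
)

```text
time: 3.4
tool_pos: [0.5051, 0.3032, 0.0541]
tcp_rot: [2.308, 2.13, 0.005]
wrist_force: [0.8, -1.9, 5.6]
width: 0.176
```

```bash
python3 - <<'E'
from h import *
s=st()
# lever arc in clamp frame (y,z), grasp offset
g=np.array(s['tool_pos'])+[0,0,.019]; d=g[:2]-P[:2]; c,sn=np.cos(P[2]),np.sin(P[2]); x,y=c*d[0]+sn*d[1],-sn*d[0]+c*d[1]; print('grasp clamp',x,y,g[2])
v=np.array([y-.165,g[2]-.052]); p0=v
R0=Ro.from_rotvec(s['tcp_rot'])
for th in np.arange(.1,1.6,.1):
    c,sn=np.cos(th),np.sin(th); q=np.array([v[0]*c+v[1]*sn,-v[0]*sn+v[1]*c]); 
    print(round(th,1),np.round(R0.inv().apply(W(x,q[0]+.165,q[1]+.052)-W(x,y,g[2])),3))
E
```

```text
3.4 [0.5051 0.3032 0.0541] [2.308 2.13  0.005] F [ 0.8 -1.9  5.6] w 0.176 q [ 0.5   0.27  1.95 -0.    0.92  0.58]
grasp clamp -0.004093094597928381 0.09075317040531868 0.07308324536887524
0.1 [ 0.002  0.    -0.007]
0.2 [ 0.006  0.    -0.014]
0.3 [ 0.01   0.    -0.021]
0.4 [ 0.014  0.    -0.027]
0.5 [ 0.019  0.    -0.033]
0.6 [ 0.025  0.    -0.038]
0.7 [ 0.031  0.    -0.043]
0.8 [ 0.038  0.    -0.047]
0.9 [ 0.045  0.    -0.05 ]
1.0 [ 0.052  0.    -0.053]
1.1 [ 0.059  0.    -0.055]
1.2 [ 0.067 -0.    -0.056]
1.3 [ 0.075 -0.    -0.056]
1.4 [ 0.082 -0.    -0.056]
1.5 [ 0.09  -0.    -0.054]
```

Request:
apply_moves(
  deltas=[
    [0.002, 0, -0.007, 0, 0, 0, 1],
    [0.006, 0, -0.014, 0, 0, 0, 1],
    [0.01, 0, -0.021, 0, 0, 0, 1],
    [0.014, 0, -0.027, 0, 0, 0, 1],
    [0.019, 0, -0.033, 0, 0, 0, 1],
    [0.025, 0, -0.038, 0, 0, 0, 1],
    [0.031, 0, -0.043, 0, 0, 0, 1],
    [0.038, 0, -0.047, 0, 0, 0, 1],
  ],
)

```text
time: 4.07
tool_pos: [0.5076, 0.3381, 0.0991]
tcp_rot: [2.305, 2.129, -0.004]
wrist_force: [4.2, -7.9, -0.9]
width: 0.18
```

Request:
apply_moves(
  deltas=[
    [0.007, 0, -0.003, 0, 0, 0, 1],
    [0.014, 0, -0.006, 0, 0, 0, 1],
    [0.021, 0, -0.008, 0, 0, 0, 1],
    [0.029, 0, -0.009, 0, 0, 0, 1],
    [0.037, 0, -0.009, 0, 0, 0, 1],
    [0.044, 0, -0.009, 0, 0, 0, 1],
    [0.052, 0, -0.007, 0, 0, 0, 1],
    [0.055, 0, -0.005, 0, 0, 0, 1],
  ],
)

```text
time: 4.73
tool_pos: [0.5127, 0.3962, 0.1071]
tcp_rot: [2.307, 2.13, 0.004]
wrist_force: [-0.5, -1.2, 13.1]
width: 0.174
```

Request:
apply_moves(
  deltas=[
    [0, 0, 0, 0, 0, 0, 1],
    [0.004, 0, 0.002, 0, 0, 0, 1],
    [0.004, 0, 0.002, 0, 0, 0, 1],
  ],
)

```text
time: 4.98
tool_pos: [0.513, 0.4009, 0.1056]
tcp_rot: [2.308, 2.131, 0.006]
wrist_force: [-1.5, -0.8, 10.2]
width: 0.175
```

```bash
python3 - <<'E'
from h import *
s=st()
g=np.array(s['tool_pos'])+[0,0,.019]; d=g[:2]-P[:2]; c,sn=np.cos(P[2]),np.sin(P[2]); print('grasp clamp',c*d[0]+sn*d[1],-sn*d[0]+c*d[1],g[2])
shot('side','s2.png',(145,190,345,340),3)
E
```

```text
4.98 [0.513  0.4009 0.1056] [2.308 2.131 0.006] F [-1.5 -0.8 10.2] w 0.175 q [ 0.63  0.32  1.78 -0.    1.04  0.7 ]
grasp clamp -0.0037979155410851357 0.18876484327912743 0.12462106907418947
```

View pics/s2.png

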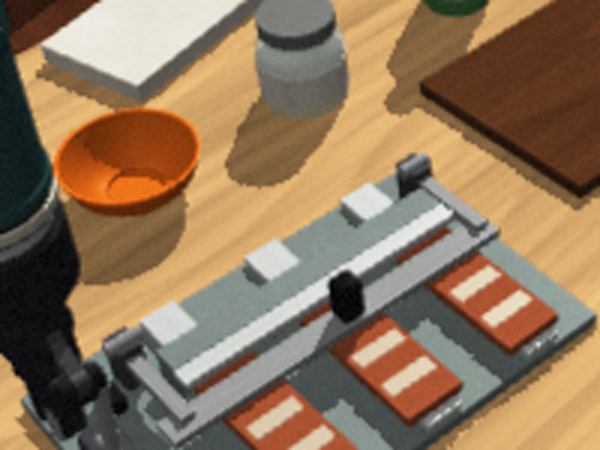

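The lever is up, against its stop. I'll release it and go to the bar grip.

Request:
apply_moves(
  deltas=[
    [0, 0, 0, 0, 0, 0, 0.5],
    [0, 0, 0, 0, 0, 0, 0.5],
    [0, 0, 0, 0, 0, 0, 0.5],
    [0, 0, 0, 0, 0, 0, 0.5],
    [0, 0, -0.04, 0, 0, 0, 0.5],
    [0, 0, -0.07, 0, 0, 0, 0.5],
    [0, 0, -0.07, 0, 0, 0, 0.5],
  ],
)

```text
time: 5.62
tool_pos: [0.515, 0.4018, 0.1796]
tcp_rot: [2.308, 2.13, 0.017]
wrist_force: [1.1, 1.9, 1.0]
width: 0.498
```

Request:
apply_moves(
  deltas=[
    [-0.22, 0, 0, 0, 0, -0.8, 0.5],
    [-0.22, 0, 0, 0, 0, -0.8, 0.5],
    [-0.22, 0, 0, 0, 0, -0.8, 0.5],
    [-0.22, 0, 0, 0, 0, -0.8, 0.5],
    [-0.22, 0, 0, 0, 0, -0.8, 0.5],
    [-0.22, 0, 0, 0, 0, -0.8, 0.5],
    [-0.22, 0, 0, 0, 0, -0.8, 0.5],
    [-0.22, 0, 0, 0, 0, -0.8, 0.5],
  ],
)

```text
time: 6.28
tool_pos: [0.4936, 0.1785, 0.1721]
tcp_rot: [-1.298, -2.86, 0.0]
wrist_force: [-0.4, -0.3, 0.2]
width: 0.501
```

Request:
apply_moves(
  deltas=[
    [0, 0, 0.05, 0, 0, -0.77, 0.5],
    [0, 0, 0.05, 0, 0, -0.77, 0.5],
    [0, 0, 0.05, 0, 0, -0.77, 0.5],
    [0, 0, 0.05, 0, 0, -0.77, 0.5],
    [0, 0, 0.05, 0, 0, -0.77, 0.5],
    [0, 0, 0.05, 0, 0, -0.77, 0.5],
    [0, 0, 0.05, 0, 0, -0.77, 0.5],
    [0, 0, 0.05, 0, 0, -0.77, 0.5],
  ],
)

```text
time: 6.95
tool_pos: [0.4939, 0.1806, 0.1222]
tcp_rot: [-0.131, -3.139, -0.0]
wrist_force: [0.2, 0.8, -0.5]
width: 0.504
```

```bash
python3 - <<'E'
from h import *
s=st(); todelta(W(-.005,-.03,.046),YT)
shot('side','s3.png',(145,190,345,340),3)
E
```

```text
6.95 [0.4939 0.1806 0.1222] [-0.131 -3.139 -0.   ] F [ 0.2  0.8 -0.5] w 0.504 q [ 0.3   0.08  2.03  0.    1.03 -1.18]
delta [-0.0007  0.0024  0.0762] [-0.    -0.    -0.006]
```

Request:
apply_moves(
  deltas=[
    [0, 0.002, 0.025, 0, 0, 0, 0.5],
    [0, 0.002, 0.05, 0, 0, 0, 0.5],
    [0, 0.002, 0.065, 0, 0, 0, 0.5],
    [0, 0.002, 0.076, 0, 0, 0, 0.5],
    [0, 0.002, 0.076, 0, 0, 0, 0.5],
  ],
)

```text
time: 7.42
tool_pos: [0.492, 0.1815, 0.0438]
tcp_rot: [-0.13, -3.134, 0.003]
wrist_force: [0.1, -0.4, -0.3]
width: 0.498
```

Request:
apply_moves(
  deltas=[
    [0, 0, 0, 0, 0, 0, 1],
    [0, 0, 0, 0, 0, 0, 1],
    [0, 0, 0, 0, 0, 0, 1],
    [0, 0, 0, 0, 0, 0, 1],
    [0, 0, 0, 0, 0, 0, 1],
    [0, 0, 0, 0, 0, 0, 1],
  ],
  squeeze=60,
)

```text
time: 7.92
tool_pos: [0.4951, 0.1836, 0.0477]
tcp_rot: [0.128, 3.137, 0.004]
wrist_force: [-0.0, 4.8, -4.5]
width: 0.219
```

```bash
python3 - <<'E'
from h import *
s=st(); g=np.array(s['tool_pos'])+[0,0,.019]; d=g[:2]-P[:2]; c,sn=np.cos(P[2]),np.sin(P[2]); x,y=c*d[0]+sn*d[1],-sn*d[0]+c*d[1]; print('grasp clamp',x,y,g[2])
v=np.array([x-.075,g[2]-.05]); R0=Ro.from_rotvec(s['tcp_rot'])
for th in np.arange(.1,1.5,.1):
    c,sn=np.cos(th),np.sin(th); q=np.array([v[0]*c+v[1]*sn,-v[0]*sn+v[1]*c])
    print(round(th,1),np.round(R0.inv().apply(W(q[0]+.075,y,q[1]+.05)-W(x,y,g[2])),3))
E
```

```text
7.92 [0.4951 0.1836 0.0477] [0.128 3.137 0.004] F [-0.   4.8 -4.5] w 0.219 q [ 0.31  0.18  2.08  0.    0.88 -1.18]
grasp clamp -0.004749732141273694 -0.029256096243602744 0.06666427623561401
0.1 [-0.002  0.    -0.008]
0.2 [-0.005  0.    -0.016]
0.3 [-0.009  0.    -0.023]
0.4 [-0.013  0.    -0.03 ]
0.5 [-0.018  0.    -0.036]
0.6 [-0.023  0.    -0.042]
0.7 [-0.03   0.    -0.047]
0.8 [-0.036  0.    -0.052]
0.9 [-0.043  0.    -0.056]
1.0 [-0.051  0.    -0.059]
1.1 [-0.059  0.    -0.062]
1.2 [-0.067  0.    -0.064]
1.3 [-0.075  0.    -0.064]
1.4 [-0.083  0.001 -0.065]
```

Request:
apply_moves(
  deltas=[
    [-0.002, 0, -0.008, 0, 0, 0, 1],
    [-0.005, 0, -0.016, 0, 0, 0, 1],
    [-0.009, 0, -0.023, 0, 0, 0, 1],
    [-0.013, 0, -0.03, 0, 0, 0, 1],
    [-0.018, 0, -0.036, 0, 0, 0, 1],
    [-0.023, 0, -0.042, 0, 0, 0, 1],
    [-0.03, 0, -0.047, 0, 0, 0, 1],
    [-0.036, 0, -0.052, 0, 0, 0, 1],
  ],
)

```text
time: 8.58
tool_pos: [0.5246, 0.1811, 0.0963]
tcp_rot: [-0.129, -3.127, -0.004]
wrist_force: [-8.2, 10.0, -10.5]
width: 0.218
```

Request:
apply_moves(
  deltas=[
    [-0.007, 0, -0.004, 0, 0, 0, 1],
    [-0.015, 0, -0.007, 0, 0, 0, 1],
    [-0.023, 0, -0.01, 0, 0, 0, 1],
    [-0.031, 0, -0.012, 0, 0, 0, 1],
    [-0.039, 0, -0.012, 0, 0, 0, 1],
    [-0.047, 0, -0.013, 0, 0, 0, 1],
    [-0.052, 0, -0.012, 0, 0, 0, 1],
    [-0.052, 0, -0.012, 0, 0, 0, 1],
  ],
)

```text
time: 9.25
tool_pos: [0.5799, 0.1768, 0.1113]
tcp_rot: [-0.129, -3.134, -0.004]
wrist_force: [-6.8, 6.0, 1.3]
width: 0.221
```

```bash
python3 - <<'E'
from h import *
s=st()
g=np.array(s['tool_pos'])+[0,0,.019]; d=g[:2]-P[:2]; c,sn=np.cos(P[2]),np.sin(P[2]); print('grasp clamp',c*d[0]+sn*d[1],-sn*d[0]+c*d[1],g[2])
shot('side','s4.png',(145,190,345,340),3)
E
```

```text
9.25 [0.5799 0.1768 0.1113] [-0.129 -3.134 -0.004] F [-6.8  6.   1.3] w 0.221 q [ 0.25  0.24  1.87  0.    1.04 -1.24]
grasp clamp 0.08036986360129406 -0.029440671942798882 0.13034390940959284
```

View pics/s4.png

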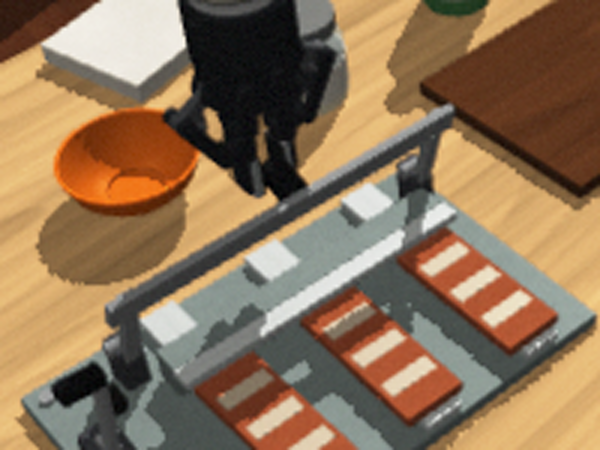

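The bar looks fully open. A small extra push will confirm the stop.

Request:
apply_moves(
  deltas=[
    [-0.004, 0, 0.001, 0, 0, 0, 1],
    [-0.006, 0, 0.001, 0, 0, 0, 1],
    [-0.006, 0, 0.001, 0, 0, 0, 1],
  ],
)

```text
time: 9.55
tool_pos: [0.5856, 0.1763, 0.1107]
tcp_rot: [-0.129, -3.134, -0.004]
wrist_force: [-7.8, 6.5, 3.6]
width: 0.219
```

Request:
apply_moves(
  deltas=[
    [0, 0, 0, 0, 0, 0, 0.5],
    [0, 0, 0, 0, 0, 0, 0.5],
    [0, 0, 0, 0, 0, 0, 0.5],
    [0, 0, 0, 0, 0, 0, 0.5],
    [0, 0, -0.04, 0, 0, 0, 0.3],
    [0, 0, -0.07, 0, 0, 0, 0.3],
    [0, 0, -0.07, 0, 0, 0, 0.3],
  ],
)

```text
time: 10.13
tool_pos: [0.5927, 0.1754, 0.1875]
tcp_rot: [0.127, 3.127, 0.006]
wrist_force: [1.6, 0.5, 0.2]
width: 0.7
```

```bash
python3 - <<'E'
from h import *
s=st(); todelta(W(-.05,-.125,.018),YT)
im=vision.read_camera('top')
cv2.imwrite('pics/t5.png',cv2.resize(im[170:290,170:450],None,fx=2.8,fy=2.8,interpolation=2)[:,:,::-1])
E
```

```text
10.13 [0.5927 0.1754 0.1875] [0.127 3.127 0.006] F [1.6 0.5 0.2] w 0.7 q [ 0.25  0.18  1.79 -0.    1.16 -1.24]
delta [ 0.145  -0.0963  0.1674] [ 0.004  0.012 -0.003]
```

View pics/t5.png

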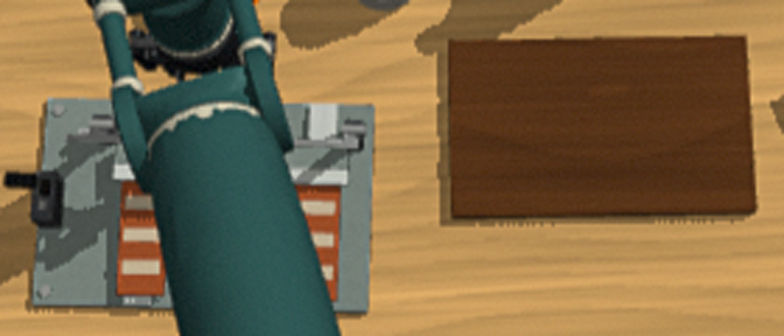

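```bash
python3 - <<'E'
from h import *
im=vision.read_camera('side').copy()
big=cv2.resize(im[200:390,150:350],None,fx=4,fy=4,interpolation=2)[:,:,::-1].copy()
def P2(X):
    u,v=proj('side',X); return (int((u-150)*4),int((v-200)*4))
for th,col in((1.3,(0,255,255)),(1.4,(0,255,0)),(1.5,(255,0,255))):
    c,s=np.cos(th),np.sin(th)
    for y in(-.169,.129):
        for dx in (-.092,-.068):
            a=(dx,-.0115); q=(a[0]*c+a[1]*s,-a[0]*s+a[1]*c); cv2.circle(big,P2(W(.075+q[0],y,.05+q[1])),3,col,-1)
for y in(-.125,-.03,.065):
    for dx in(-.065,.065):
        for dy in(-.025,.025): cv2.circle(big,P2(W(-.038+dx,y+dy,.03)),2,(255,255,0),-1)
cv2.imwrite('pics/s6.png',big[:600])
E
```

```text
(no output)
```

View pics/s6.png

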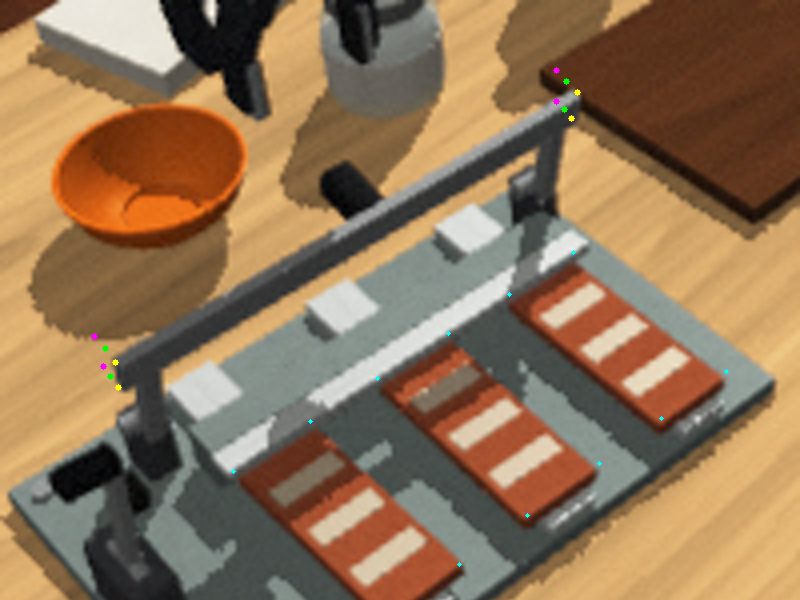

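The bar seems nearer 1.3 than 1.4 rad. I'll push it back from the front with closed fingers until the force rises.

Request:
apply_moves(
  deltas=[
    [0.085, 0, 0, 0, 0, 0, 1],
    [0.085, 0, 0, 0, 0, 0, 1],
    [0.085, 0, 0, 0, 0, 0, 1],
    [0.085, 0, 0, 0, 0, 0, 1],
    [0.085, 0, 0.04, 0, 0, 0, 1],
    [0.085, 0, 0.072, 0, 0, 0, 1],
    [0.085, 0, 0.072, 0, 0, 0, 1],
  ],
)

```text
time: 10.82
tool_pos: [0.499, 0.1796, 0.1009]
tcp_rot: [-0.127, -3.129, 0.006]
wrist_force: [-2.0, 0.7, -0.7]
width: 0.003
```

Request:
apply_moves(
  deltas=[
    [-0.008, 0, 0, 0, 0, 0, 1],
    [-0.012, 0, 0, 0, 0, 0, 1],
    [-0.016, 0, 0, 0, 0, 0, 1],
    [-0.02, 0, 0, 0, 0, 0, 1],
    [-0.024, 0, 0, 0, 0, 0, 1],
  ],
)

```text
time: 11.23
tool_pos: [0.5272, 0.1798, 0.1094]
tcp_rot: [-0.128, -3.138, -0.001]
wrist_force: [-7.4, 0.7, 5.5]
width: 0.002
```

Request:
apply_moves(
  deltas=[
    [-0.002, 0, 0, 0, 0, 0, 1],
    [-0.004, 0, 0, 0, 0, 0, 1],
    [-0.004, 0, 0, 0, 0, 0, 1],
  ],
)

```text
time: 11.48
tool_pos: [0.5297, 0.1795, 0.109]
tcp_rot: [-0.128, -3.135, -0.001]
wrist_force: [-9.4, 1.5, 6.8]
width: -0.0
```

Request:
apply_moves(
  deltas=[
    [-0.002, 0, 0, 0, 0, 0, 1],
    [-0.004, 0, 0, 0, 0, 0, 1],
    [-0.004, 0, 0, 0, 0, 0, 1],
  ],
)

```text
time: 11.73
tool_pos: [0.5299, 0.1795, 0.1088]
tcp_rot: [-0.128, -3.127, -0.0]
wrist_force: [-20.6, 2.2, 15.1]
width: -0.002
```

Force climbs with no motion, so the bar is at its stop. On to the right tile.

Request:
apply_moves(
  deltas=[
    [0.04, 0, 0, 0, 0, 0, 0.2],
    [0.08, 0, 0, 0, 0, 0, 0],
    [0.08, 0, 0, 0, 0, 0, 0],
    [0.08, -0.095, 0, 0, 0, 0, 0],
    [0.08, -0.095, 0, 0, 0, 0, 0],
    [0.08, -0.095, 0, 0, 0, 0, 0],
    [0.08, -0.095, 0, 0, 0, 0, 0],
  ],
)

```text
time: 12.32
tool_pos: [0.4486, 0.0883, 0.1088]
tcp_rot: [0.132, 3.136, -0.0]
wrist_force: [0.2, 0.4, -0.3]
width: 0.976
```

```bash
python3 - <<'E'
from h import *
s=st(); todelta(W(-.05,-.125,.018),YT)
shot('side','s7.png',(220,200,350,320),5)
E
```

```text
12.32 [0.4486 0.0883 0.1088] [ 0.132  3.136 -0.   ] F [ 0.2  0.4 -0.3] w 0.976 q [ 0.14 -0.04  2.18 -0.    1.   -1.35]
delta [0.0065 0.0029 0.0908] [-0.     0.002 -0.006]
```

View pics/s7.png

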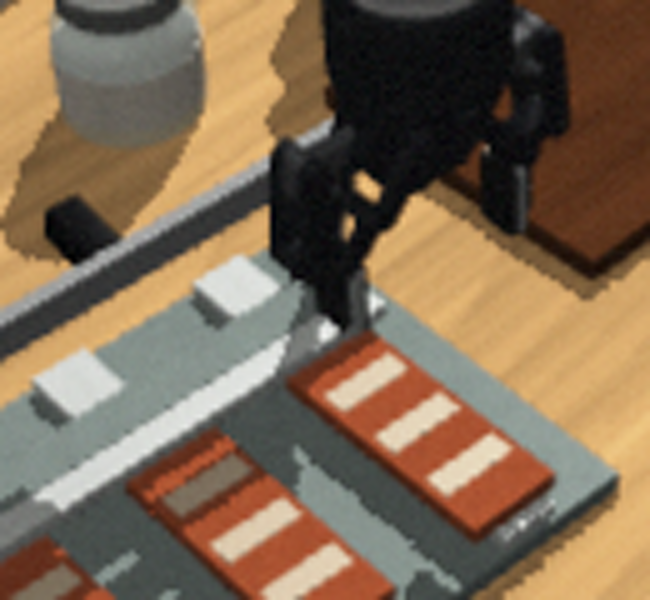

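Fingers are open over the right tile (at about (430,440) in the crop). I'll descend and close.

Request:
apply_moves(
  deltas=[
    [0.006, 0.003, 0.03, 0, 0, 0, 0],
    [0.006, 0.003, 0.06, 0, 0, 0, 0],
    [0.006, 0.003, 0.08, 0, 0, 0, 0],
    [0.006, 0.003, 0.091, 0, 0, 0, 0],
    [0.006, 0.003, 0.091, 0, 0, 0, 0],
  ],
)

```text
time: 12.78
tool_pos: [0.4403, 0.0945, 0.0145]
tcp_rot: [-0.126, -3.135, 0.001]
wrist_force: [-1.1, -0.8, -0.2]
width: 0.995
```

Request:
apply_moves(
  deltas=[
    [0, 0, 0, 0, 0, 0, 1],
    [0, 0, 0, 0, 0, 0, 1],
    [0, 0, 0, 0, 0, 0, 1],
    [0, 0, 0, 0, 0, 0, 1],
    [0, 0, 0, 0, 0, 0, 1],
  ],
  squeeze=60,
)

```text
time: 13.2
tool_pos: [0.444, 0.0945, 0.0185]
tcp_rot: [0.127, 3.135, 0.002]
wrist_force: [-0.8, 0.9, 6.7]
width: 0.564
```

```bash
python3 - <<'E'
from h import *
st()
E
```

```text
13.2 [0.444  0.0945 0.0185] [1.270e-01 3.135e+00 2.000e-03] F [-0.8  0.9  6.7] w 0.564 q [ 0.15  0.09  2.25  0.    0.8  -1.34]
```

Request:
apply_moves(
  deltas=[
    [0.006, 0, -0.0005, 0, 0, 0, 1],
    [0.014, 0, -0.001, 0, 0, 0, 1],
    [0.024, 0, -0.001, 0, 0, 0, 1],
    [0.032, 0, -0.001, 0, 0, 0, 1],
    [0.034, 0, -0.02, 0, 0, 0, 1],
    [0.034, 0, -0.045, 0, 0, 0, 1],
    [0.034, 0, -0.07, 0, 0, 0, 1],
    [0.034, 0, -0.07, 0, 0, 0, 1],
  ],
)

```text
time: 13.87
tool_pos: [0.4094, 0.0972, 0.09]
tcp_rot: [0.126, 3.134, 0.002]
wrist_force: [1.6, 0.4, -0.7]
width: 0.566
```

```bash
cat >> h.py <<'E'
B=[.5644,-.2239,-.0594]
def BW(x,y,z):
    c,s=np.cos(B[2]),np.sin(B[2]); return np.array([B[0]+c*x-s*y,B[1]+s*x+c*y,z])
YB=B[2]+np.pi
E
python3 - <<'E'
from h import *
st(); todelta(BW(-.012,-.1,.06),YB)
im=vision.read_camera('top')
cv2.imwrite('pics/t8.png',cv2.resize(im[170:290,170:450],None,fx=2.8,fy=2.8,interpolation=2)[:,:,::-1])
E
```

```text
13.87 [0.4094 0.0972 0.09  ] [1.260e-01 3.134e+00 2.000e-03] F [ 1.6  0.4 -0.7] w 0.566 q [ 0.17 -0.09  2.27  0.    0.96 -1.32]
delta [-0.1703 -0.4079  0.0303] [ 0.001  0.005 -0.021]
```

View pics/t8.png

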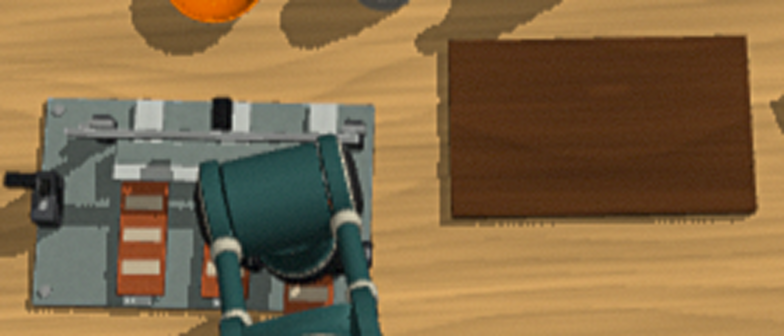

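Request:
apply_moves(
  deltas=[
    [-0.085, -0.2, 0, 0, 0, 0, 1],
    [-0.085, -0.2, 0, 0, 0, 0, 1],
    [-0.085, -0.2, 0, 0, 0, 0, 1],
    [-0.085, -0.2, 0, 0, 0, 0, 1],
    [-0.085, -0.2, 0, 0, 0, 0, 1],
    [-0.085, -0.2, 0, 0, 0, 0, 1],
    [-0.085, -0.2, 0, 0, 0, 0, 1],
  ],
)

```text
time: 14.5
tool_pos: [0.4755, -0.1116, 0.0848]
tcp_rot: [-0.133, -3.136, -0.001]
wrist_force: [0.9, 1.5, -1.2]
width: 0.562
```

Request:
apply_moves(
  deltas=[
    [-0.085, -0.208, 0, 0, 0, -0.02, 1],
    [-0.085, -0.208, 0, 0, 0, -0.02, 1],
    [-0.085, -0.208, 0, 0, 0, -0.02, 1],
    [-0.085, -0.208, 0, 0, 0, -0.02, 1],
    [-0.085, -0.208, 0, 0, 0, -0.02, 1],
    [-0.085, -0.208, 0, 0, 0, -0.02, 1],
    [-0.085, -0.208, 0.03, 0, 0, -0.02, 1],
    [-0.085, -0.208, 0.03, 0, 0, -0.02, 1],
  ],
)

```text
time: 15.17
tool_pos: [0.5407, -0.3207, 0.0504]
tcp_rot: [-0.097, -3.131, -0.009]
wrist_force: [-1.7, 1.8, -4.0]
width: 0.562
```

```bash
python3 - <<'E'
from h import *
st(); todelta(BW(-.011,-.1,.0145),YB)
im=vision.read_camera('top'); cv2.imwrite('pics/t9.png',im[:,:,::-1])
# detect board dark-brown mask
h=im[175:260,315:455].astype(int); m=((h[...,0]<115)&(h[...,0]>h[...,2]+20)&(h[...,1]<70)).astype('uint8')
c=max(cv2.findContours(m,0,1)[0],key=cv2.contourArea); r=cv2.boundingRect(c); print(r[0]+315,r[1]+175,r[0]+r[2]+315,r[1]+r[3]+175)
E
```

```text
15.17 [ 0.5407 -0.3207  0.0504] [-0.097 -3.131 -0.009] F [-1.7  1.8 -4. ] w 0.562 q [-0.58  0.35  1.85  0.    0.95 -2.08]
delta [-0.0073 -0.0022  0.0358] [ 0.006 -0.009 -0.002]
330 184 412 249
```

Request:
apply_moves(
  deltas=[
    [-0.004, -0.001, 0.02, 0, 0, 0, 1],
    [-0.004, -0.001, 0.035, 0, 0, 0, 1],
    [-0.004, -0.001, 0.035, 0, 0, 0, 1],
    [-0.004, -0.001, 0.035, 0, 0, 0, 1],
  ],
)

```text
time: 15.55
tool_pos: [0.547, -0.3223, 0.0204]
tcp_rot: [-0.093, -3.137, -0.004]
wrist_force: [0.5, -0.0, -0.8]
width: 0.567
```

```bash
python3 - <<'E'
from h import *
st(); todelta(BW(-.011,-.1,.0145),YB)
E
```

```text
15.55 [ 0.547  -0.3223  0.0204] [-0.093 -3.137 -0.004] F [ 0.5 -0.  -0.8] w 0.567 q [-0.57  0.39  1.86  0.    0.9  -2.08]
delta [-0.0006 -0.0007  0.0059] [ 0.002 -0.004  0.   ]
```

Request:
apply_moves(
  deltas=[
    [0, 0, 0.002, 0, 0, 0, 1],
    [0, 0, 0.004, 0, 0, 0, 1],
    [0, 0, 0.006, 0, 0, 0, 1],
    [0, 0, 0.006, 0, 0, 0, 1],
  ],
)

```text
time: 15.88
tool_pos: [0.5487, -0.3249, 0.016]
tcp_rot: [0.095, 3.14, -0.001]
wrist_force: [-0.3, -0.1, -0.1]
width: 0.562
```

Request:
apply_moves(
  deltas=[
    [0, 0, 0.001, 0, 0, 0, 1],
    [0, 0, 0.002, 0, 0, 0, 1],
    [0, 0, 0.002, 0, 0, 0, 1],
  ],
)

```text
time: 16.13
tool_pos: [0.5486, -0.3251, 0.0137]
tcp_rot: [0.096, 3.14, -0.0]
wrist_force: [-0.1, 0.2, -0.3]
width: 0.566
```

Request:
apply_moves(
  deltas=[
    [0, 0, 0.001, 0, 0, 0, 1],
    [0, 0, 0.0015, 0, 0, 0, 1],
    [0, 0, 0.0015, 0, 0, 0, 1],
  ],
)

```text
time: 16.38
tool_pos: [0.5487, -0.3252, 0.0136]
tcp_rot: [0.096, 3.14, 0.0]
wrist_force: [-3.1, 1.1, 8.1]
width: 0.561
```

Request:
apply_moves(
  deltas=[
    [0, 0, 0, 0, 0, 0, 0.3],
    [0, 0, 0, 0, 0, 0, 0.2],
    [0, 0, 0, 0, 0, 0, 0.2],
    [0, 0, -0.02, 0, 0, 0, 0.2],
    [0, 0, -0.05, 0, 0, 0, 0.2],
    [0, 0, -0.08, 0, 0, 0, 0.1],
    [0, 0, -0.08, 0, 0, 0, 0.1],
  ],
)

```text
time: 16.97
tool_pos: [0.5525, -0.3276, 0.0988]
tcp_rot: [0.095, 3.131, -0.009]
wrist_force: [1.4, -0.1, 1.7]
width: 0.903
```

```bash
python3 - <<'E'
from h import *
st(); todelta(W(-.05,-.03,.1),YT)
im=vision.read_camera('side')
cv2.imwrite('pics/s10.png',cv2.resize(im[130:290,250:450],None,fx=3.5,fy=3.5,interpolation=2)[:,:,::-1])
E
```

```text
16.97 [ 0.5525 -0.3276  0.0988] [ 0.095  3.131 -0.009] F [ 1.4 -0.1  1.7] w 0.903 q [-0.57  0.31  1.81 -0.    1.02 -2.08]
delta [ 0.1336  0.5068 -0.0052] [-0.005  0.01   0.017]
```

View pics/s10.png

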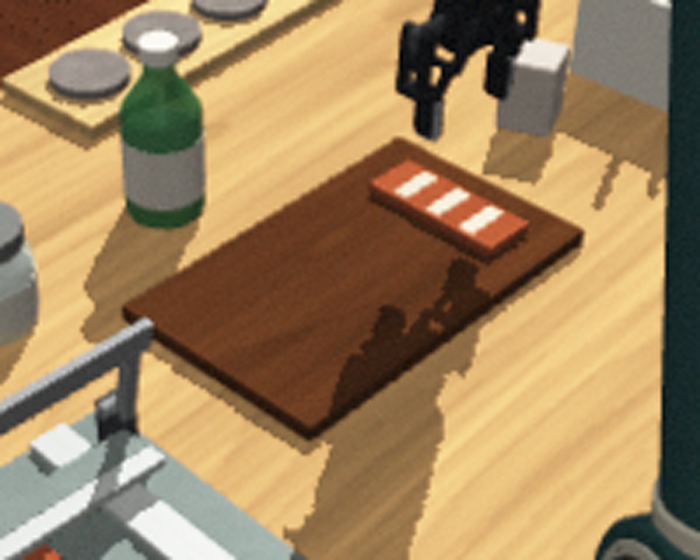

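Tile 1 lies flat on the board's far end. Next is the middle tile.

Request:
apply_moves(
  deltas=[
    [0.067, 0.253, 0, 0, 0, 0, 0.1],
    [0.067, 0.253, 0, 0, 0, 0, 0.1],
    [0.067, 0.253, 0, 0, 0, 0, 0.1],
    [0.067, 0.253, 0, 0, 0, 0, 0.1],
    [0.067, 0.253, 0, 0, 0, 0, 0.1],
    [0.067, 0.253, 0, 0, 0, 0, 0.1],
    [0.067, 0.253, 0, 0, 0, 0, 0.1],
  ],
)

```text
time: 17.6
tool_pos: [0.4936, -0.0636, 0.09]
tcp_rot: [-0.091, -3.136, -0.004]
wrist_force: [-0.4, -0.8, 0.4]
width: 0.895
```

Request:
apply_moves(
  deltas=[
    [0.067, 0.253, 0, 0, 0, 0.017, 0],
    [0.067, 0.253, 0, 0, 0, 0.017, 0],
    [0.067, 0.253, 0, 0, 0, 0.017, 0],
    [0.067, 0.253, 0, 0, 0, 0.017, 0],
    [0.067, 0.253, 0, 0, 0, 0.017, 0],
    [0.067, 0.253, 0, 0, 0, 0.017, 0],
    [0.067, 0.253, 0, 0, 0, 0.017, 0],
    [0.067, 0.253, 0, 0, 0, 0.017, 0],
  ],
)

```text
time: 18.27
tool_pos: [0.4444, 0.1906, 0.0912]
tcp_rot: [-0.115, -3.138, 0.0]
wrist_force: [-0.2, -0.2, 0.6]
width: 0.998
```

Request:
apply_moves(
  deltas=[
    [0, 0, 0, 0, 0, 0, 0],
    [0, 0, 0, 0, 0, 0, 0],
  ],
)

```text
time: 18.43
tool_pos: [0.4453, 0.1872, 0.0913]
tcp_rot: [-0.122, -3.138, 0.002]
wrist_force: [0.4, 0.0, -1.0]
width: 0.998
```

```bash
python3 - <<'E'
from h import *
st(); todelta(W(-.0487,-.03,.018),YT)
E
```

```text
18.43 [0.4453 0.1872 0.0913] [-1.220e-01 -3.138e+00  2.000e-03] F [ 0.4  0.  -1. ] w 0.998 q [ 0.35  0.04  2.14 -0.    0.96 -1.15]
delta [-0.006  -0.0004  0.0733] [-0.001 -0.001 -0.   ]
```

Request:
apply_moves(
  deltas=[
    [-0.006, 0, 0.03, 0, 0, 0, 0],
    [-0.006, 0, 0.055, 0, 0, 0, 0],
    [-0.006, 0, 0.068, 0, 0, 0, 0],
    [-0.006, 0, 0.073, 0, 0, 0, 0],
    [-0.006, 0, 0.073, 0, 0, 0, 0],
  ],
)

```text
time: 18.85
tool_pos: [0.4503, 0.1858, 0.0174]
tcp_rot: [-0.126, -3.136, 0.003]
wrist_force: [0.6, -0.4, -0.6]
width: 1.002
```

Request:
apply_moves(
  deltas=[
    [0, 0, 0, 0, 0, 0, 1],
    [0, 0, 0, 0, 0, 0, 1],
    [0, 0, 0, 0, 0, 0, 1],
    [0, 0, 0, 0, 0, 0, 1],
    [0, 0, 0, 0, 0, 0, 1],
  ],
)

```text
time: 19.27
tool_pos: [0.4531, 0.1882, 0.0207]
tcp_rot: [0.122, 3.136, 0.001]
wrist_force: [-0.8, -1.5, 6.3]
width: 0.564
```

Request:
apply_moves(
  deltas=[
    [0.006, 0, -0.0005, 0, 0, 0, 1],
    [0.014, 0, -0.001, 0, 0, 0, 1],
    [0.024, 0, -0.001, 0, 0, 0, 1],
    [0.032, 0, -0.001, 0, 0, 0, 1],
    [0.034, 0, -0.02, 0, 0, 0, 1],
    [0.034, 0, -0.045, 0, 0, 0, 1],
    [0.034, 0, -0.07, 0, 0, 0, 1],
    [0.034, 0, -0.07, 0, 0, 0, 1],
  ],
)

```text
time: 19.93
tool_pos: [0.4188, 0.1917, 0.0927]
tcp_rot: [0.121, 3.134, 0.004]
wrist_force: [0.4, -0.1, -0.9]
width: 0.561
```

```bash
cat >> h.py <<'E'
def board():
    im=vision.read_camera('top'); h=im[150:290,300:480].astype(int); m=((h[...,0]<115)&(h[...,0]>h[...,2]+20)&(h[...,1]<70)).astype('uint8')
    c=max(cv2.findContours(m,0,1)[0],key=cv2.contourArea); r=cv2.boundingRect(c); print('board',r[0]+300,r[1]+150,r[0]+r[2]+300,r[1]+r[3]+150, cv2.contourArea(c)); return im
E
python3 - <<'E'
from h import *
st(); todelta(BW(-.011,0,.09),YB); board()
E
```

```text
19.93 [0.4188 0.1917 0.0927] [0.121 3.134 0.004] F [ 0.4 -0.1 -0.9] w 0.561 q [ 0.37 -0.01  2.19  0.    0.96 -1.12]
delta [-0.1662 -0.4033  0.0024] [ 0.003  0.005 -0.018]
board 330 183 440 249 6734.0
```

Request:
apply_moves(
  deltas=[
    [-0.083, -0.2, 0, 0, 0, 0, 1],
    [-0.083, -0.2, 0, 0, 0, 0, 1],
    [-0.083, -0.2, 0, 0, 0, 0, 1],
    [-0.083, -0.2, 0, 0, 0, 0, 1],
    [-0.083, -0.2, 0, 0, 0, 0, 1],
    [-0.083, -0.2, 0, 0, 0, 0, 1],
    [-0.083, -0.2, 0, 0, 0, 0, 1],
  ],
)

```text
time: 20.57
tool_pos: [0.4835, -0.0174, 0.0871]
tcp_rot: [-0.129, -3.136, 0.0]
wrist_force: [0.2, 0.8, -2.0]
width: 0.561
```

Request:
apply_moves(
  deltas=[
    [-0.083, -0.203, 0, 0, 0, -0.02, 1],
    [-0.083, -0.203, 0, 0, 0, -0.02, 1],
    [-0.083, -0.203, 0, 0, 0, -0.02, 1],
    [-0.083, -0.203, 0, 0, 0, -0.02, 1],
    [-0.083, -0.203, 0, 0, 0, -0.02, 1],
    [-0.083, -0.203, 0.03, 0, 0, -0.02, 1],
    [-0.083, -0.203, 0.04, 0, 0, -0.02, 1],
    [-0.083, -0.203, 0.04, 0, 0, -0.02, 1],
  ],
)

```text
time: 21.23
tool_pos: [0.5476, -0.2213, 0.0439]
tcp_rot: [-0.091, -3.131, -0.008]
wrist_force: [-0.4, 1.0, -1.7]
width: 0.562
```

Request:
apply_moves(
  deltas=[
    [0, 0, 0, 0, 0, 0, 1],
    [0, 0, 0, 0, 0, 0, 1],
  ],
)

```text
time: 21.4
tool_pos: [0.5512, -0.2221, 0.0487]
tcp_rot: [-0.088, -3.139, -0.002]
wrist_force: [0.6, -0.3, -1.3]
width: 0.563
```

```bash
python3 - <<'E'
from h import *
st(); todelta(BW(-.01,0,.0155),YB); board()
E
```

```text
21.4 [ 0.5512 -0.2221  0.0487] [-8.800e-02 -3.139e+00 -2.000e-03] F [ 0.6 -0.3 -1.3] w 0.563 q [-0.43  0.29  1.94  0.    0.92 -1.94]
delta [-0.0034 -0.0011  0.0332] [ 0.001 -0.001  0.003]
board 330 184 372 249 1816.0
```

Request:
apply_moves(
  deltas=[
    [-0.002, -0.001, 0.015, 0, 0, 0, 1],
    [-0.002, -0.001, 0.024, 0, 0, 0, 1],
    [-0.002, -0.001, 0.03, 0, 0, 0, 1],
    [-0.002, -0.001, 0.032, 0, 0, 0, 1],
    [-0.002, -0.001, 0.034, 0, 0, 0, 1],
    [-0.002, -0.001, 0.034, 0, 0, 0, 1],
  ],
)

```text
time: 21.95
tool_pos: [0.5538, -0.225, 0.016]
tcp_rot: [0.09, 3.14, 0.001]
wrist_force: [-1.3, 0.1, 2.9]
width: 0.56
```

Request:
apply_moves(
  deltas=[
    [0, 0, 0.001, 0, 0, 0, 1],
    [0, 0, 0.002, 0, 0, 0, 1],
    [0, 0, 0.002, 0, 0, 0, 1],
  ],
)

```text
time: 22.2
tool_pos: [0.5541, -0.2253, 0.0158]
tcp_rot: [0.091, 3.14, 0.0]
wrist_force: [-6.3, 4.1, 14.8]
width: 0.559
```

Request:
apply_moves(
  deltas=[
    [0, 0, -0.001, 0, 0, 0, 0.3],
    [0, 0, -0.001, 0, 0, 0, 0.2],
    [0, 0, -0.001, 0, 0, 0, 0.2],
    [0, 0, -0.02, 0, 0, 0, 0.2],
    [0, 0, -0.05, 0, 0, 0, 0.2],
    [0, 0, -0.08, 0, 0, 0, 0.1],
    [0, 0, -0.08, 0, 0, 0, 0.1],
  ],
)

```text
time: 22.78
tool_pos: [0.5581, -0.2274, 0.0995]
tcp_rot: [0.091, 3.13, -0.007]
wrist_force: [1.5, -0.5, 1.3]
width: 0.899
```

Request:
apply_moves(
  deltas=[
    [0.062, 0.25, 0, 0, 0, 0, 0.1],
    [0.062, 0.25, 0, 0, 0, 0, 0.1],
    [0.062, 0.25, 0, 0, 0, 0, 0.1],
    [0.062, 0.25, 0, 0, 0, 0, 0.1],
    [0.062, 0.25, 0, 0, 0, 0, 0.1],
    [0.062, 0.25, 0, 0, 0, 0, 0.1],
    [0.062, 0.25, 0, 0, 0, 0, 0.1],
  ],
)

```text
time: 23.37
tool_pos: [0.5042, 0.0326, 0.0923]
tcp_rot: [-0.085, -3.139, -0.003]
wrist_force: [0.1, 0.3, -1.1]
width: 0.903
```

Request:
apply_moves(
  deltas=[
    [0.062, 0.25, 0, 0, 0, 0.017, 0],
    [0.062, 0.25, 0, 0, 0, 0.017, 0],
    [0.062, 0.25, 0, 0, 0, 0.017, 0],
    [0.062, 0.25, 0, 0, 0, 0.017, 0],
    [0.062, 0.25, 0, 0, 0, 0.017, 0],
    [0.062, 0.25, 0, 0, 0, 0.017, 0],
    [0.062, 0.25, 0, 0, 0, 0.017, 0],
    [0.062, 0.25, 0, 0, 0, 0.017, 0],
  ],
)

```text
time: 24.03
tool_pos: [0.4585, 0.2832, 0.0928]
tcp_rot: [0.111, 3.139, 0.0]
wrist_force: [0.2, -0.3, -0.4]
width: 1.004
```

Request:
apply_moves(
  deltas=[
    [0, 0, 0, 0, 0, 0, 0],
    [0, 0, 0, 0, 0, 0, 0],
  ],
)

```text
time: 24.2
tool_pos: [0.4588, 0.2794, 0.0925]
tcp_rot: [-0.119, -3.139, 0.002]
wrist_force: [0.1, -0.8, 0.1]
width: 0.998
```

```bash
python3 - <<'E'
from h import *
st(); todelta(W(-.0487,.065,.018),YT); im=board(); cv2.imwrite('pics/t11.png',cv2.resize(im[170:300,160:460],None,fx=2.6,fy=2.6,interpolation=2)[:,:,::-1])
E
```

```text
24.2 [0.4588 0.2794 0.0925] [-1.190e-01 -3.139e+00  2.000e-03] F [ 0.1 -0.8  0.1] w 0.998 q [ 0.5   0.14  2.03 -0.    0.98 -0.99]
delta [0.0003 0.0016 0.0745] [-0.001 -0.001  0.002]
board 330 183 440 249 6732.0
```

View pics/t11.png

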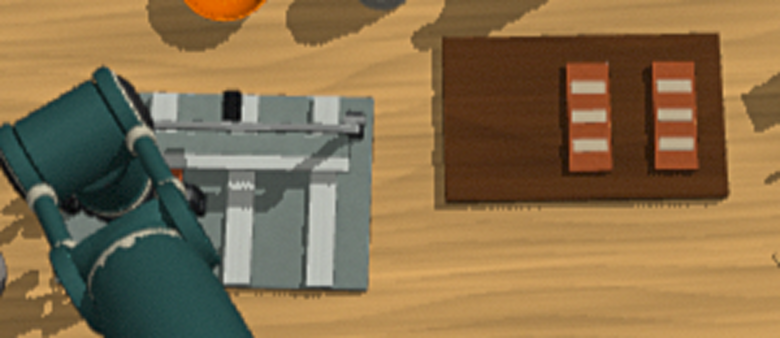

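Two tiles lie parallel on the board at (588,115) and (674,115) in the crop. The third place, around (500,115), is free. I'll take the left tile.

Request:
apply_moves(
  deltas=[
    [0, 0.002, 0.03, 0, 0, 0, 0],
    [0, 0.002, 0.055, 0, 0, 0, 0],
    [0, 0.002, 0.068, 0, 0, 0, 0],
    [0, 0.002, 0.074, 0, 0, 0, 0],
    [0, 0.002, 0.074, 0, 0, 0, 0],
  ],
)

```text
time: 24.67
tool_pos: [0.458, 0.2808, 0.0173]
tcp_rot: [-0.121, -3.136, 0.003]
wrist_force: [-0.5, 0.1, -0.1]
width: 1.001
```

Request:
apply_moves(
  deltas=[
    [0, 0, 0, 0, 0, 0, 1],
    [0, 0, 0, 0, 0, 0, 1],
    [0, 0, 0, 0, 0, 0, 1],
    [0, 0, 0, 0, 0, 0, 1],
    [0, 0, 0, 0, 0, 0, 1],
  ],
)

```text
time: 25.08
tool_pos: [0.4605, 0.2836, 0.0209]
tcp_rot: [0.117, 3.136, 0.002]
wrist_force: [0.4, -1.9, 7.0]
width: 0.559
```

Request:
apply_moves(
  deltas=[
    [0.006, 0, -0.0005, 0, 0, 0, 1],
    [0.014, 0, -0.001, 0, 0, 0, 1],
    [0.024, 0, -0.001, 0, 0, 0, 1],
    [0.032, 0, -0.001, 0, 0, 0, 1],
    [0.034, 0, -0.02, 0, 0, 0, 1],
    [0.034, 0, -0.045, 0, 0, 0, 1],
    [0.034, 0, -0.07, 0, 0, 0, 1],
    [0.034, 0, -0.07, 0, 0, 0, 1],
  ],
)

```text
time: 25.75
tool_pos: [0.4258, 0.2871, 0.0927]
tcp_rot: [0.116, 3.135, 0.005]
wrist_force: [0.9, 1.3, -1.0]
width: 0.561
```

```bash
python3 - <<'E'
from h import *
st(); todelta(BW(-.011,.1,.09),YB); board()
E
```

```text
25.75 [0.4258 0.2871 0.0927] [0.116 3.135 0.005] F [ 0.9  1.3 -1. ] w 0.561 q [ 0.54  0.09  2.08  0.    0.96 -0.95]
delta [-0.1636 -0.3995  0.002 ] [ 0.003  0.004 -0.015]
board 330 183 440 249 6733.0
```

The open bar's right end is near the straight path. So I'll go sideways first, then onto the board.

Request:
apply_moves(
  deltas=[
    [0, -0.3, 0, 0, 0, 0, 1],
    [0, -0.3, 0, 0, 0, 0, 1],
    [0, -0.3, 0, 0, 0, 0, 1],
    [0, -0.3, 0, 0, 0, 0, 1],
    [0, -0.3, 0, 0, 0, 0, 1],
    [0, -0.3, 0, 0, 0, 0, 1],
    [0, -0.3, 0, 0, 0, 0, 1],
    [0, -0.3, 0, 0, 0, 0, 1],
  ],
)

```text
time: 26.47
tool_pos: [0.3991, -0.0177, 0.0868]
tcp_rot: [-0.124, -3.134, 0.003]
wrist_force: [0.8, -0.1, -2.2]
width: 0.563
```

Request:
apply_moves(
  deltas=[
    [-0.163, -0.099, 0, 0, 0, -0.017, 1],
    [-0.163, -0.099, 0, 0, 0, -0.017, 1],
    [-0.163, -0.099, 0, 0, 0, -0.017, 1],
    [-0.163, -0.099, 0, 0, 0, -0.017, 1],
    [-0.163, -0.099, 0.02, 0, 0, -0.017, 1],
    [-0.163, -0.099, 0.04, 0, 0, -0.017, 1],
    [-0.163, -0.099, 0.04, 0, 0, -0.017, 1],
    [-0.163, -0.099, 0.04, 0, 0, -0.017, 1],
  ],
)

```text
time: 27.13
tool_pos: [0.5538, -0.1228, 0.0453]
tcp_rot: [-0.091, -3.132, -0.004]
wrist_force: [0.1, 0.1, -1.7]
width: 0.558
```

```bash
python3 - <<'E'
from h import *
st(); todelta(BW(-.01,.1,.0157),YB); board()
E
```

```text
27.13 [ 0.5538 -0.1228  0.0453] [-0.091 -3.132 -0.004] F [ 0.1  0.1 -1.7] w 0.558 q [-0.26  0.25  1.99  0.    0.91 -1.78]
delta [-0.0068 -0.0003  0.0296] [ 0.002 -0.009  0.002]
board 370 183 440 248 2981.0
```

Request:
apply_moves(
  deltas=[
    [-0.004, -0.001, 0.012, 0, 0, 0, 1],
    [-0.004, -0.001, 0.022, 0, 0, 0, 1],
    [-0.004, -0.001, 0.028, 0, 0, 0, 1],
    [-0.004, -0.001, 0.031, 0, 0, 0, 1],
    [-0.004, -0.001, 0.033, 0, 0, 0, 1],
    [-0.004, -0.001, 0.034, 0, 0, 0, 1],
    [-0.004, -0.001, 0.034, 0, 0, 0, 1],
  ],
)

```text
time: 27.77
tool_pos: [0.5612, -0.1254, 0.016]
tcp_rot: [-0.091, -3.139, -0.001]
wrist_force: [-1.8, 0.5, 2.8]
width: 0.56
```

Request:
apply_moves(
  deltas=[
    [0, 0, 0.001, 0, 0, 0, 1],
    [0, 0, 0.001, 0, 0, 0, 1],
  ],
)

```text
time: 27.93
tool_pos: [0.5614, -0.1255, 0.0159]
tcp_rot: [-0.091, -3.139, -0.001]
wrist_force: [-6.6, 1.6, 12.4]
width: 0.561
```

Request:
apply_moves(
  deltas=[
    [0, 0, -0.001, 0, 0, 0, 0.3],
    [0, 0, -0.001, 0, 0, 0, 0.2],
    [0, 0, -0.001, 0, 0, 0, 0.2],
    [0, 0, -0.02, 0, 0, 0, 0.2],
    [0, 0, -0.06, 0, 0, 0, 0.2],
    [0, 0, -0.1, 0, 0, 0, 0.2],
    [0, 0, -0.14, 0, 0, 0, 0.2],
    [0, 0, -0.18, 0, 0, 0, 0.4],
  ],
)

```text
time: 28.6
tool_pos: [0.5613, -0.1257, 0.1955]
tcp_rot: [-0.091, -3.14, -0.0]
wrist_force: [1.7, 0.1, 0.2]
width: 0.672
```

Request:
apply_moves(
  deltas=[
    [0.007, 0.302, -0.01, 0, 0, 0.017, 0.5],
    [0.007, 0.302, -0.01, 0, 0, 0.017, 0.5],
    [0.007, 0.302, -0.01, 0, 0, 0.017, 0.5],
    [0.007, 0.302, -0.01, 0, 0, 0.017, 0.5],
    [0.007, 0.302, -0.01, 0, 0, 0.017, 0.5],
    [0.007, 0.302, -0.01, 0, 0, 0.017, 0.5],
    [0.007, 0.302, -0.01, 0, 0, 0.017, 0.5],
    [0.007, 0.302, -0.01, 0, 0, 0.017, 0.5],
  ],
)

```text
time: 29.27
tool_pos: [0.5721, 0.1818, 0.2043]
tcp_rot: [0.112, 3.139, 0.005]
wrist_force: [1.1, -0.1, 1.4]
width: 0.501
```

Request:
apply_moves(
  deltas=[
    [0, 0, 0, 0, 0, 0, 0.5],
    [0, 0, 0, 0, 0, 0, 0.5],
  ],
)

```text
time: 29.43
tool_pos: [0.5719, 0.1764, 0.2036]
tcp_rot: [-0.114, -3.139, 0.001]
wrist_force: [-0.3, -0.4, 0.1]
width: 0.5
```

```bash
python3 - <<'E'
from h import *
st(); todelta(W(.075,-.03,.111),YT); im=board(); cv2.imwrite('pics/t12.png',cv2.resize(im[150:290,160:460],None,fx=2.6,fy=2.6,interpolation=2)[:,:,::-1])
E
```

```text
29.43 [0.5719 0.1764 0.2036] [-1.140e-01 -3.139e+00  1.000e-03] F [-0.3 -0.4  0.1] w 0.5 q [ 0.26  0.14  1.8  -0.    1.2  -1.24]
delta [-0.0026  0.0005  0.0926] [-0.001 -0.     0.005]
board 330 183 440 249 6730.0
```

View pics/t12.png

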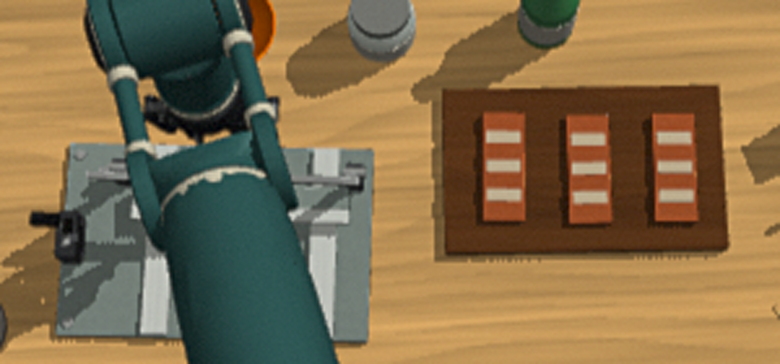

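All three tiles lie wholly on the board, at (503,167), (588,168) and (674,167). Now I'll grasp the bar grip to lower the bar.

Request:
apply_moves(
  deltas=[
    [-0.002, 0, 0.03, 0, 0, 0, 0.5],
    [-0.002, 0, 0.06, 0, 0, 0, 0.5],
    [-0.002, 0, 0.082, 0, 0, 0, 0.5],
    [-0.002, 0, 0.092, 0, 0, 0, 0.5],
    [-0.002, 0, 0.092, 0, 0, 0, 0.5],
  ],
)

```text
time: 29.9
tool_pos: [0.5717, 0.1735, 0.1085]
tcp_rot: [-0.121, -3.133, 0.003]
wrist_force: [-0.2, -0.8, 0.7]
width: 0.498
```

Request:
apply_moves(
  deltas=[
    [0, 0, 0, 0, 0, 0, 1],
    [0, 0, 0, 0, 0, 0, 1],
    [0, 0, 0, 0, 0, 0, 1],
    [0, 0, 0, 0, 0, 0, 1],
    [0, 0, 0, 0, 0, 0, 1],
    [0, 0, 0, 0, 0, 0, 1],
  ],
  squeeze=60,
)

```text
time: 30.4
tool_pos: [0.5754, 0.1772, 0.1137]
tcp_rot: [0.118, 3.136, 0.004]
wrist_force: [1.0, 4.3, -3.0]
width: 0.221
```

```bash
python3 - <<'E'
from h import *
s=st(); g=np.array(s['tool_pos'])+[0,0,.019]; d=g[:2]-P[:2]; c,sn=np.cos(P[2]),np.sin(P[2]); x,y=c*d[0]+sn*d[1],-sn*d[0]+c*d[1]; print('grasp clamp',x,y,g[2])
v=np.array([x-.075,g[2]-.05]); R0=Ro.from_rotvec(s['tcp_rot'])
for th in -np.arange(.1,1.61,.1):
    c,sn=np.cos(th),np.sin(th); q=np.array([v[0]*c+v[1]*sn,-v[0]*sn+v[1]*c])
    print(round(th,1),np.round(R0.inv().apply(W(q[0]+.075,y,q[1]+.05)-W(x,y,g[2])),3))
E
```

```text
30.4 [0.5754 0.1772 0.1137] [0.118 3.136 0.004] F [ 1.   4.3 -3. ] w 0.221 q [ 0.26  0.22  1.88  0.    1.03 -1.24]
grasp clamp 0.07579913058262525 -0.02943800700388023 0.13274535722055708
-0.1 [0.008 0.    0.   ]
-0.2 [0.016 0.    0.001]
-0.3 [0.024 0.    0.003]
-0.4 [0.032 0.    0.006]
-0.5 [0.04 0.   0.01]
-0.6 [0.047 0.    0.014]
-0.7 [0.054 0.    0.019]
-0.8 [0.06  0.    0.024]
-0.9 [0.065 0.    0.03 ]
-1.0 [0.07  0.    0.037]
-1.1 [0.074 0.    0.044]
-1.2 [0.078 0.    0.052]
-1.3 [0.08 0.   0.06]
-1.4 [0.082 0.    0.068]
-1.5 [0.084 0.    0.076]
-1.6 [0.084 0.    0.084]
```

Request:
apply_moves(
  deltas=[
    [0.008, 0, 0, 0, 0, 0, 1],
    [0.016, 0, 0.001, 0, 0, 0, 1],
    [0.024, 0, 0.003, 0, 0, 0, 1],
    [0.032, 0, 0.006, 0, 0, 0, 1],
    [0.04, 0, 0.01, 0, 0, 0, 1],
    [0.047, 0, 0.014, 0, 0, 0, 1],
    [0.054, 0, 0.019, 0, 0, 0, 1],
    [0.06, 0, 0.024, 0, 0, 0, 1],
  ],
)

```text
time: 31.07
tool_pos: [0.5213, 0.1816, 0.0946]
tcp_rot: [0.116, 3.124, 0.005]
wrist_force: [3.3, -0.0, 11.2]
width: 0.221
```

Request:
apply_moves(
  deltas=[
    [0.005, 0, 0.006, 0, 0, 0, 1],
    [0.01, 0, 0.013, 0, 0, 0, 1],
    [0.014, 0, 0.02, 0, 0, 0, 1],
    [0.018, 0, 0.028, 0, 0, 0, 1],
    [0.02, 0, 0.036, 0, 0, 0, 1],
    [0.022, 0, 0.044, 0, 0, 0, 1],
    [0.022, 0, 0.047, 0, 0, 0, 1],
    [0.022, 0, 0.047, 0, 0, 0, 1],
  ],
)

```text
time: 31.73
tool_pos: [0.4964, 0.1836, 0.0447]
tcp_rot: [0.117, 3.131, 0.005]
wrist_force: [-1.0, 2.6, 4.8]
width: 0.224
```

Request:
apply_moves(
  deltas=[
    [0, 0, 0.002, 0, 0, 0, 1],
    [0, 0, 0.002, 0, 0, 0, 1],
  ],
)

```text
time: 31.9
tool_pos: [0.4961, 0.1836, 0.043]
tcp_rot: [0.117, 3.132, 0.005]
wrist_force: [-1.6, 3.7, 7.1]
width: 0.219
```

Request:
apply_moves(
  deltas=[
    [0, 0, 0.002, 0, 0, 0, 1],
    [0, 0, 0.003, 0, 0, 0, 1],
    [0, 0, 0.003, 0, 0, 0, 1],
  ],
)

```text
time: 32.15
tool_pos: [0.4958, 0.1836, 0.0401]
tcp_rot: [0.117, 3.132, 0.005]
wrist_force: [-4.0, 4.0, 10.2]
width: 0.224
```

Request:
apply_moves(
  deltas=[
    [0, 0, 0.002, 0, 0, 0, 1],
    [0, 0, 0.002, 0, 0, 0, 1],
  ],
)

```text
time: 32.32
tool_pos: [0.4957, 0.1836, 0.039]
tcp_rot: [0.118, 3.133, 0.004]
wrist_force: [-6.3, 3.6, 17.5]
width: 0.226
```

Release, then press on top of the block with shut fingers. Contact at 78 mm would mean fully closed.

Request:
apply_moves(
  deltas=[
    [0, 0, -0.003, 0, 0, 0, 0.4],
    [0, 0, -0.003, 0, 0, 0, 0.4],
    [0, 0, -0.003, 0, 0, 0, 0.4],
    [0, 0, -0.03, 0, 0, 0, 0.4],
    [0, 0, -0.06, 0, 0, 0, 0.6],
    [0, 0, -0.06, 0, 0, 0, 1],
    [0, 0, -0.06, 0, 0, 0, 1],
    [0, 0, -0.06, 0, 0, 0, 1],
  ],
)

```text
time: 32.98
tool_pos: [0.4921, 0.1818, 0.0938]
tcp_rot: [-0.118, -3.139, 0.0]
wrist_force: [-0.3, -0.1, -1.0]
width: 0.036
```

Request:
apply_moves(
  deltas=[
    [0, 0, 0, 0, 0, 0, 1],
    [0, 0, 0, 0, 0, 0, 1],
    [0, 0, 0.01, 0, 0, 0, 1],
    [0, 0, 0.016, 0, 0, 0, 1],
    [0, 0, 0.018, 0, 0, 0, 1],
    [0, 0, 0.02, 0, 0, 0, 1],
    [0, 0, 0.02, 0, 0, 0, 1],
  ],
)

```text
time: 33.57
tool_pos: [0.491, 0.1817, 0.0744]
tcp_rot: [-0.117, -3.136, 0.002]
wrist_force: [-6.7, -1.7, 12.6]
width: 0.002
```

Request:
apply_moves(
  deltas=[
    [0, 0, 0.002, 0, 0, 0, 1],
    [0, 0, 0.003, 0, 0, 0, 1],
    [0, 0, 0.003, 0, 0, 0, 1],
  ],
)

```text
time: 33.82
tool_pos: [0.4911, 0.1817, 0.0742]
tcp_rot: [-0.117, -3.136, 0.002]
wrist_force: [-14.8, -5.0, 31.0]
width: 0.002
```

Request:
apply_moves(
  deltas=[
    [0, 0, -0.04, 0, 0, 0, 1],
    [0, 0, -0.08, 0, 0, 0, 1],
    [0, 0, -0.11, 0, 0, 0, 1],
    [0, 0.08, -0.11, 0, 0, 0.5, 0.5],
    [0, 0.12, -0.11, 0, 0, 0.5, 0.5],
    [0, 0.16, -0.11, 0, 0, 0.5, 0.5],
    [0, 0.2, -0.11, 0, 0, 0.5, 0.5],
    [-0.005, 0.219, -0.11, 0, 0, 0.5, 0.5],
  ],
)

```text
time: 34.48
tool_pos: [0.5102, 0.3854, 0.1799]
tcp_rot: [-0.898, -3.009, 0.002]
wrist_force: [0.8, -1.2, 0.2]
width: 0.499
```

Request:
apply_moves(
  deltas=[
    [0, 0, 0, 0, 0, 1.07, 0.5],
    [0, 0, 0, 0, 0, 1.07, 0.5],
    [0, 0, 0, 0, 0, 1.07, 0.5],
    [0, 0, 0, 0, 0, 1.07, 0.5],
    [0, 0, 0, 0, 0, 1.07, 0.5],
    [0, 0, 0, 0, 0, 1.07, 0.5],
    [0, 0, 0, 0, 0, 1.07, 0.5],
    [0, 0, 0, 0, 0, 1.07, 0.5],
  ],
)

```text
time: 35.15
tool_pos: [0.5106, 0.3835, 0.1795]
tcp_rot: [-2.232, -2.21, 0.003]
wrist_force: [0.3, 0.2, -0.6]
width: 0.5
```

Request:
apply_moves(
  deltas=[
    [0, 0, 0, 0, 0, 0, 0.5],
    [0, 0, 0, 0, 0, 0, 0.5],
  ],
)

```text
time: 35.32
tool_pos: [0.5107, 0.3836, 0.1799]
tcp_rot: [-2.222, -2.221, 0.003]
wrist_force: [0.9, -0.7, 0.3]
width: 0.498
```

```bash
python3 - <<'E'
from h import *
st(); todelta(W(-.004,.183,.106),YL); im=vision.read_camera('side'); cv2.imwrite('pics/s15.png',cv2.resize(im[210:400,130:350],None,fx=3.2,fy=3.1,interpolation=2)[:,:,::-1])
E
```

```text
35.32 [0.5107 0.3836 0.1799] [-2.222 -2.221  0.003] F [ 0.9 -0.7  0.3] w 0.498 q [0.61 0.23 1.74 0.   1.17 0.61]
delta [0.0117 0.0018 0.0739] [-0.001  0.001  0.077]
```

View pics/s15.png

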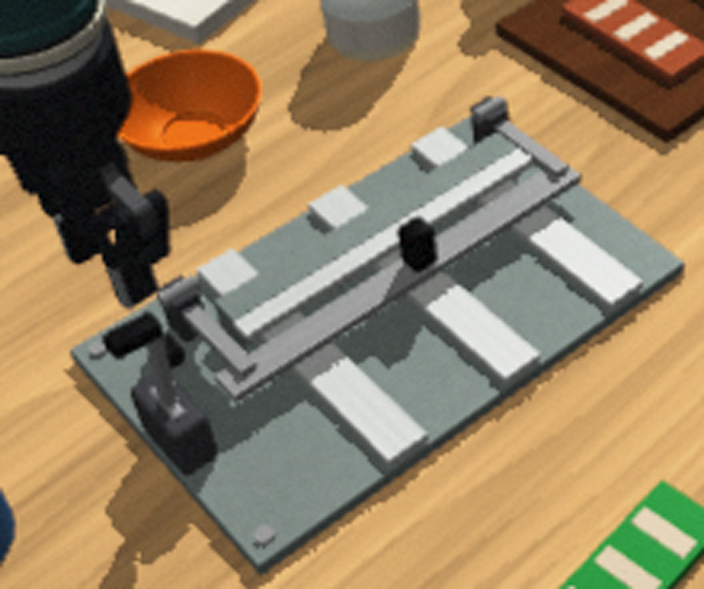

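The bar is closed flat, as at the start. The lever tab stands at (133,335). I'll descend and pinch it.

Request:
apply_moves(
  deltas=[
    [0.01, 0.002, 0.01, 0, 0, 0.077, 0.5],
    [0.01, 0.002, 0.04, 0, 0, 0.077, 0.5],
    [0.01, 0.002, 0.065, 0, 0, 0.077, 0.5],
    [0.01, 0.002, 0.074, 0, 0, 0.077, 0.5],
    [0.01, 0.002, 0.074, 0, 0, 0.077, 0.5],
  ],
)

```text
time: 35.78
tool_pos: [0.5107, 0.3921, 0.1031]
tcp_rot: [-2.307, -2.131, 0.011]
wrist_force: [-1.1, -0.8, -0.4]
width: 0.497
```

Request:
apply_moves(
  deltas=[
    [0, 0, 0, 0, 0, 0, 1],
    [0, 0, 0, 0, 0, 0, 1],
    [0, 0, 0, 0, 0, 0, 1],
    [0, 0, 0, 0, 0, 0, 1],
    [0, 0, 0, 0, 0, 0, 1],
    [0, 0, 0, 0, 0, 0, 1],
  ],
  squeeze=40,
)

```text
time: 36.28
tool_pos: [0.5127, 0.3946, 0.1089]
tcp_rot: [-2.308, -2.129, -0.002]
wrist_force: [-4.9, 0.6, 2.0]
width: 0.18
```

```bash
python3 - <<'E'
from h import *
s=st()
g=np.array(s['tool_pos'])+[0,0,.019]; d=g[:2]-P[:2]; c,sn=np.cos(P[2]),np.sin(P[2]); x,y=c*d[0]+sn*d[1],-sn*d[0]+c*d[1]; print('grasp clamp',x,y,g[2])
v=np.array([y-.165,g[2]-.052]); R0=Ro.from_rotvec(s['tcp_rot'])
for th in -np.arange(.1,1.61,.1):
    c,sn=np.cos(th),np.sin(th); q=np.array([v[0]*c+v[1]*sn,-v[0]*sn+v[1]*c]); 
    print(round(th,1),np.round(R0.inv().apply(W(x,q[0]+.165,q[1]+.052)-W(x,y,g[2])),3))
E
```

```text
36.28 [0.5127 0.3946 0.1089] [-2.308e+00 -2.129e+00 -2.000e-03] F [-4.9  0.6  2. ] w 0.18 q [0.62 0.31 1.78 0.   1.05 0.7 ]
grasp clamp -0.0036255492893028218 0.1824952261657044 0.12792703437892292
-0.1 [-0.008  0.    -0.001]
-0.2 [-0.015  0.    -0.002]
-0.3 [-0.023  0.    -0.002]
-0.4 [-0.031  0.    -0.001]
-0.5 [-0.039  0.     0.001]
-0.6 [-0.046  0.     0.003]
-0.7 [-0.053  0.     0.007]
-0.8 [-0.06  0.    0.01]
-0.9 [-0.066  0.     0.015]
-1.0 [-0.072  0.     0.02 ]
-1.1 [-0.077  0.     0.026]
-1.2 [-0.082  0.     0.032]
-1.3 [-0.086  0.     0.039]
-1.4 [-0.089  0.     0.046]
-1.5 [-0.092  0.     0.053]
-1.6 [-0.094  0.     0.061]
```

Request:
apply_moves(
  deltas=[
    [-0.008, 0, -0.001, 0, 0, 0, 1],
    [-0.015, 0, -0.002, 0, 0, 0, 1],
    [-0.023, 0, -0.002, 0, 0, 0, 1],
    [-0.031, 0, -0.001, 0, 0, 0, 1],
    [-0.039, 0, 0.001, 0, 0, 0, 1],
    [-0.046, 0, 0.003, 0, 0, 0, 1],
    [-0.053, 0, 0.007, 0, 0, 0, 1],
    [-0.06, 0, 0.01, 0, 0, 0, 1],
  ],
)

```text
time: 36.95
tool_pos: [0.508, 0.3368, 0.0994]
tcp_rot: [-2.307, -2.127, -0.007]
wrist_force: [-4.8, 8.7, -1.4]
width: 0.177
```

Request:
apply_moves(
  deltas=[
    [-0.006, 0, 0.005, 0, 0, 0, 1],
    [-0.012, 0, 0.01, 0, 0, 0, 1],
    [-0.017, 0, 0.016, 0, 0, 0, 1],
    [-0.022, 0, 0.022, 0, 0, 0, 1],
    [-0.026, 0, 0.029, 0, 0, 0, 1],
    [-0.029, 0, 0.036, 0, 0, 0, 1],
    [-0.032, 0, 0.043, 0, 0, 0, 1],
    [-0.032, 0, 0.045, 0, 0, 0, 1],
  ],
)

```text
time: 37.62
tool_pos: [0.5053, 0.3025, 0.0536]
tcp_rot: [-2.309, -2.129, -0.001]
wrist_force: [-6.9, -1.6, 7.9]
width: 0.176
```

Request:
apply_moves(
  deltas=[
    [0, 0, 0.002, 0, 0, 0, 1],
    [0, 0, 0.002, 0, 0, 0, 1],
  ],
)

```text
time: 37.78
tool_pos: [0.5052, 0.302, 0.0518]
tcp_rot: [-2.309, -2.13, 0.001]
wrist_force: [-5.6, -3.0, 5.9]
width: 0.177
```

Release, then press on top of the tab with shut fingers (84 mm when fully down).

Request:
apply_moves(
  deltas=[
    [0, 0, 0, 0, 0, 0, 0.4],
    [0, 0, 0, 0, 0, 0, 0.4],
    [0, 0, 0, 0, 0, 0, 0.4],
    [0, 0, -0.03, 0, 0, 0, 0.4],
    [0, 0, -0.052, 0, 0, 0, 0.6],
    [0, 0, -0.052, 0, 0, 0, 1],
    [0, 0, -0.052, 0, 0, 0, 1],
    [0, 0, -0.052, 0, 0, 0, 1],
  ],
)

```text
time: 38.45
tool_pos: [0.5057, 0.3021, 0.102]
tcp_rot: [2.309, 2.13, 0.001]
wrist_force: [-0.6, 0.9, -1.0]
width: 0.034
```

Request:
apply_moves(
  deltas=[
    [0, 0, 0, 0, 0, 0, 1],
    [0, 0, 0, 0, 0, 0, 1],
    [0, 0, 0.01, 0, 0, 0, 1],
    [0, 0, 0.016, 0, 0, 0, 1],
    [0, 0, 0.02, 0, 0, 0, 1],
    [0, 0, 0.022, 0, 0, 0, 1],
    [0, 0, 0.022, 0, 0, 0, 1],
  ],
)

```text
time: 39.03
tool_pos: [0.5048, 0.3014, 0.0798]
tcp_rot: [-2.309, -2.13, 0.005]
wrist_force: [-1.7, -1.9, 5.7]
width: -0.0
```

Request:
apply_moves(
  deltas=[
    [0, 0, 0.001, 0, 0, 0, 1],
    [0, 0, 0.002, 0, 0, 0, 1],
    [0, 0, 0.002, 0, 0, 0, 1],
  ],
)

```text
time: 39.28
tool_pos: [0.505, 0.3013, 0.0795]
tcp_rot: [-2.309, -2.13, 0.004]
wrist_force: [-5.6, -5.4, 14.5]
width: -0.001
```

Firm stop at about 80 mm. That is the same −4 mm offset as on the bar block, so the lever is fully down. I'll retract and take the last look.

Request:
apply_moves(
  deltas=[
    [0, 0, -0.04, 0, 0, 0, 1],
    [0, 0, -0.08, 0, 0, 0, 1],
    [0, 0, -0.12, 0, 0, 0, 1],
    [0, 0, -0.15, 0, 0, 0, 1],
    [0, 0, -0.15, 0, 0, 0, 1],
    [0, 0, -0.15, 0, 0, 0, 1],
  ],
)

```text
time: 39.78
tool_pos: [0.5072, 0.303, 0.2307]
tcp_rot: [2.309, 2.129, 0.008]
wrist_force: [-0.4, 0.0, -0.4]
width: 0.002
```

```bash
python3 - <<'E'
from h import *
st(); board(); im=vision.read_camera('side'); cv2.imwrite('pics/s16.png',cv2.resize(im[120:440,60:460],None,fx=1.9,fy=1.85,interpolation=2)[:,:,::-1])
E
```

```text
39.78 [0.5072 0.303  0.2307] [2.309 2.129 0.008] F [-0.4  0.  -0.4] w 0.002 q [0.5  0.1  1.79 0.   1.24 0.58]
board 330 183 440 249 6730.0
```

View pics/s16.png

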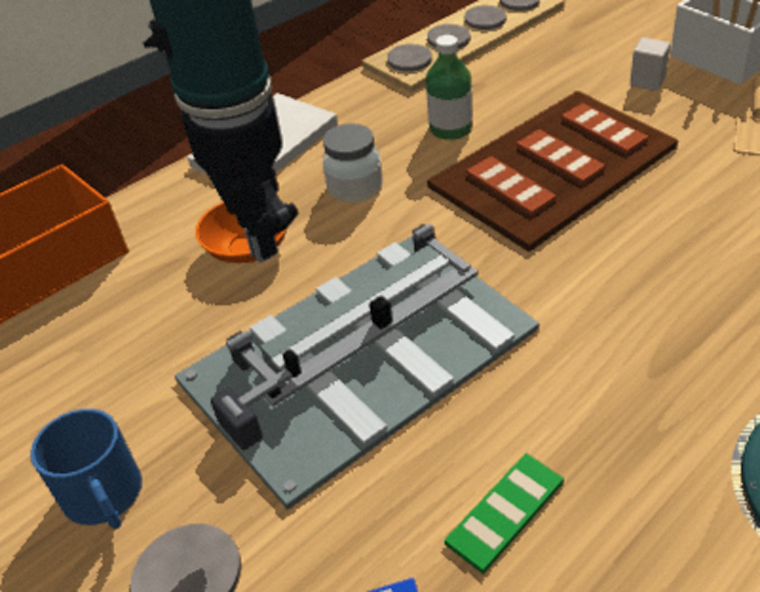

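The last picture shows the bar flat, the lever down along it, and three tiles on the board at (510,185), (560,157) and (603,128). The other objects in view have not moved, so I'm handing in.

```bash
python3 -c "
from workcell import job; print(job.finish_job())"
```

```text
the job is handed in; nothing more can be done
None
```

I unloaded the clamp in the order asked and handed the job in at about 40 s. I raised the lever and opened the bar, laid all three tiles on the ware board, then lowered the bar and pressed the lever down.

**Last checks:**
- **Tiles:** the pictures show all three flat, side by side and wholly on the board.
- **Board:** it sat in the same place in every image check, so I saw no knock.
- **Bar and lever:** the last picture shows the bar flat and the lever down, and each met a firm stop when I pressed on it.
- **Other objects:** those in view in the last picture (mug, bowl, jar, bottle, disc, kiln prop, green look-alike) had not moved. The blue look-alike and the spatula were only partly in it.

**Where measurements disagreed:**
- **Bar opening:** after the first lift the picture put the bar nearer 1.3 rad than 1.4. I pushed it back until the force rose without movement (about 21 N) before touching any tile.
- **Stop heights:** both stops read about 4 mm below the stated heights: 74 mm against 78 mm for the bar, and 80 mm against 84 mm for the lever. I took this as a common arm offset, because the force rose with no further movement both times.

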